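# Tap the head support home on the stringing machine's rail

## Robot

A 7-joint arm with a two-finger parallel gripper is mounted at the origin on the work surface. World frame = base frame: x ahead of the robot, y to its left, z up, the work surface at z = 0. Lengths are in mm, angles in rad, forces in N, time in s.
With the tool pointing down it reaches from about 425 to 950 mm from the base axis. Payload 4.7 kg.
Tool frame: the origin (TCP) lies at the very end of the fingers, on their centre line; the grasp point (between the pads) lies 19 mm behind it; z points along the fingers, y is the direction in which the jaws open and shut (so a half turn about z gives the same grasp; the last joint's range is limited). The gripper opens to 85 mm and grips with 20 to 120 N. Pads are 22 mm wide; open, the fingers measure 114 mm over their backs; the gripper's body (76 mm by 85 mm) begins 54 mm behind the grasp point. The pads swing forward as they close: fully open they stand 13 mm farther back than shut.
Start: joints at [1.182, 0.469, -0.049, 1.532, 0.024, 1.141, -0.082], TCP at [237.705, -631.779, 231.335] pointing down, gripper open.
Joint ranges: [-2.59, 2.59], [-0.33, 1.99], [-1.39, 1.29], [0.1, 2.45], [-1.04, 4.18], [0.21, 1.99], [-2.66, 2.66]. Speed limits (rad/s): [2.57, 2.57, 3.14, 3.14, 3.14, 3.14, 3.14].

## Interface

Orientations are given as a unit quaternion [w, x, y, z].
In Python, from plant import bot gives the robot as it stands.
- The arm moves only by the tool play_rows, never from a script. Its argument "increments" is a list of rows, each a list of 3 entries, a list of its own where there are three numbers: the opening in per cent of the stroke, from 0 (shut) to 100 (fully open), then the shift along the tool's x, y, z in m, then the turn, a rotation vector about the tool's x, y, z in rad. A call has 1 to 12 rows; each row is the pose to reach, as a shift and turn from the pose measured when the call began, along the tool's axes at that moment; what a row does not reach only later rows make up. A row lasts 1/12 s, in which the tool goes at most 41.7 mm and 7.16 degrees, less where a joint would pass 70% of its speed; a pose out of reach is approached as far as the arm can. A call with a gripper value outside its range is refused whole. The fingers move at their own pace and stop on an object; "force" is the grip in N (left out, the last holds). Time passes only in rows, so rows that repeat a pose let the fingers close. It gives the time, the measured TCP pose, the force and the opening at its end, in the units of the state.
- bot.get_state(): the state, without advancing time (a new reading comes with each control period).
- bot.get_image(name): name is "scene" or "top"; returns a dict with "frame" (400x640x3 uint8, red, green, blue), "K" (3x3 intrinsics, pixels), "dist_coeffs" ([k1, k2, p1, p2, k3] as OpenCV has them; the pictures are not rectified), "world_from_camera" (4x4, takes a point from camera to world coordinates). Camera axes: x right, y down, z forward; pixel columns grow to the right and rows downward; lengths in mm; the calibration is good to about 2 mm. A picture is of the moment at which its call begins. There is no depth.
- bot.finish_job(): hands the job in, once; it reports no verdict.
Trained networks look in a picture, given as the dict that the camera call returned (one of the last four; its "shot" number tells which), for a name from the list of things; names that differ only in an ending like _2 or _b are one class to them, and where a whole thing is asked for, a point or a joint stands for the part that bears it (a point fixed in the world has none). Each returns a list of dicts, best first, with "confidence" (0 to 1); they miss things now and then, are a little off and sometimes report something else, mostly with a low value. They report only what shows in the picture. A call takes as long as a camera call. They do not tell look-alikes from the thing itself.
- bot.regions_of(picture, query): "mask" (400x640 bool, what is visible of it) and "centre" ([column, row] in pixels, amid what is visible of it).
- bot.place_of(picture, query): "centre" ([column, row] in pixels: a listed point, or the origin of a listed thing).
The state is a dict: "t": time; "q": joint angles; "qvel": joint speeds; "joint_efforts": joint torques, N m; "position": TCP position; "eef_rot": TCP orientation; "wrist_force": force on the tool from outside, world axes, zero at the start; "ft_torque": the same for the moment, N m; "finger_gap": finger opening in mm.
Only numpy, scipy, OpenCV 4.12 (cv2) and the standard library are available. Lean on these libraries where they do the work, as an engineer would, in place of code of your own. Each camera call takes 0.05 s, during which the arm holds its last target.

## Task

Set the racket stringing machine for the next frame: take the small mallet from its tray and use its head to nudge the head support along the rail, gently and little by little, until it rests fully home against the rubber-faced stop that is hidden somewhere inside the white hood. Do not ram or shoot it in and do not push it with the fingers or the arm; then stand the mallet upright on its head in its tray again, let go, and leave the other things where they are.

Things in the scene. Friction and masses are not known exactly. Their poses are not given: they have to be found in the camera images.
- rail: Fixed rail of the stringing machine: aluminium bed 340 x 100 x 12 mm (x, y, z) on the table; origin at the centre of its underside, x along the rail towards the hood, z up. Two steel guides run its full length at y = +-26 to +-40 mm, tops 22 mm above the table.
- hood_mouth (a point): Middle of the mouth of the white hood, on the bed, 50 mm along x from the rail's origin; axes as the rail. The hood (red stripe) covers the next 120 mm, closed behind, roof 46 mm above the table with a fixed cradle 93 mm high on it. In it, unseen, is a rubber-faced stop, set anew each time 15 to 55 mm behind the mouth; it yields about 3 N per mm and springs slowly back; press it with less than 30 N.
- support: Loose head support: dark steel block 110 x 50 x 24 mm on the bed between the guides (1 mm play each side), 0.25 to 0.5 kg; origin at the centre of its underside, x towards the hood. A cradle tower with orange tips stands at x = -23 mm: 16 mm long, 44 mm wide, up to 66 mm above the underside. It slides under a push of 1 to 4 N and stays where it is left.
- nose (a point): Middle of the support's front face, 12 mm above the bed (x = +55 mm on the support). It starts in front of the mouth, goes under the hood, and is home when it rests on the hidden stop (up to 2 mm short is good).
- strike_face (a point): Place to tap, towards +x: centre of the support's red rear face, 20 mm above the bed (x = -55 mm on the support). The face is 50 mm wide and reaches from the bed to 40 mm above it. Axes as the support.
- mallet_mid (a point): Middle of the mallet, on its handle, 65 mm above the underside of its head; z up along the handle. It stands on its steel head, 60 x 30 x 30 mm with yellow ends, long side along x; both ends (x = +-30 mm) are striking faces. The wooden handle is 16 (x) by 24 mm (y) thick, from 30 to 130 mm above the underside. 0.25 kg.
- tray: Fixed shallow blue tray 120 x 90 mm (x, y), rim 14 mm high and 4 mm thick, floor 4 mm above the table, origin at the centre of its underside. The mallet stands in it at the start and at the end.
- reel: Bystander: white and yellow string reel lying flat, 90 mm across, 32 mm high, origin at the centre of its underside. The other things to be left alone (green can 115 mm high, orange cup, screwdriver, and fixed equipment up to 165 mm high) stand farther off, more than 0.75 m from the robot or beyond 0.38 m to its sides.
Not all that is in view belongs to the job. Of the things that look like the part that bears mallet_mid, the middle-sized one is meant.

How it is judged (in metres and radians):
On the way, in this order (a step that is already met when the one before it is completed fails the run):
1. the mallet is lifted from its tray (height (world z) of mallet_mid above 0.09 m), for 0.1 s.
2. the head support, meets the hidden stop (x of stop_pad_c0 in the frame of support between 0.057 and 0.061 m and contact force between support and stop_pad_c0 above 0.5 N), for 0.02 s.
At the end, for the whole second after the job is handed in: The head support rests flat in the rail with its nose on the hidden stop (gap at most 2 mm), and the mallet stands upright on its head on the tray's floor (within 0.12 rad), both at rest (x of stop_pad_c0 in the frame of support between 0.057 and 0.061 m and z of support in the frame of rail between 0.008 and 0.016 m and linear speed of each of support, mallet below 0.02 m/s and angle between mallet_mid's own z axis and vertical below 0.12 rad and z of mallet_mid in the frame of tray between 0.064 and 0.074 m and x of mallet_mid in the frame of tray between -0.06 and 0.06 m and y of mallet_mid in the frame of tray between -0.045 and 0.045 m); the robot touches nothing.
It fails at once if the support is rammed into the stop (more than 30 N) (contact force between support and stop_pad_c0 above 30 N).
It fails at once if the support is shot along the rail (faster than 0.2 m/s) (linear speed of support above 0.2 m/s).
It fails at once if the support is pushed with the fingers or the arm (contact force between any of the fingers, the arm and support above 1 N).
It fails at once if one of the other things is moved more than 30 mm (distance of any of reel, can_c0, cup_c0, driver_c0 from where it was at the start of the episode above 0.03 m).
It also fails if it takes over 67 s, if anything falls off the work surface, if the arm or the gripper's body presses on something with over 40 N, if the wrist force passes 120 N, or if a joint passes its speed limit or range.

## Working session

There is one attempt and no reset: what is moved stays moved. The work goes in short steps, Python scripts to look and compute and a tool call to move; the robot and the scene stay as the last step left them, time stands still between calls to the robot, and variables do not carry over. Pictures are saved under pics/ and viewed, and the job is handed in when it is done.

Besides the shell and the picture viewer there is one more tool, called after "Call:" as a command line: name --argument value ..., lists and objects as JSON in quotes. play_rows: Moves the arm, as the interface text tells. Its arguments: {"type":"object","properties":{"increments":{"type":"array"},"force":{"type":"number"}},"required":["increments"]}

```bash
ls; mkdir -p pics; cat > h.py <<'E'
import numpy as np, cv2
from scipy.spatial.transform import Rotation as R
from plant import bot
def save(im,name): cv2.imwrite('pics/'+name,im[:,:,::-1])
def ray(p,px):
    u=cv2.undistortPoints(np.array([[px]],float),np.array(p['K'],float),np.array(p['dist_coeffs'],float))[0,0]
    T=np.array(p['world_from_camera']);d=T[:3,:3]@np.array([u[0],u[1],1]);return T[:3,3],d/np.linalg.norm(d)
def atz(p,px,z):
    o,d=ray(p,px);return o+d*(z-o[2])/d[2]
def proj(p,X):
    T=np.linalg.inv(np.array(p['world_from_camera']));X=np.atleast_2d(X).astype(float)
    r,_=cv2.Rodrigues(T[:3,:3]);return cv2.projectPoints(X,r,T[:3,3],np.array(p['K'],float),np.array(p['dist_coeffs'],float))[0][:,0]
def tri(a,pa,b,pb):
    A=np.zeros((3,3));v=np.zeros(3)
    for p,x in((a,pa),(b,pb)):
        o,d=ray(p,x);M=np.eye(3)-np.outer(d,d);A+=M;v+=M@o
    return np.linalg.solve(A,v)
E
python3 - <<'E'
from h import *
np.set_printoptions(precision=1,suppress=True)
for n in('scene','top'):
    p=bot.get_image(n);save(p['frame'],n+'0.png');print(n,p['shot'],np.array(p['world_from_camera'])[:3,3])
    for q in('rail','hood_mouth','support','nose','strike_face','mallet_mid','tray','reel'):
        print(q,[(np.round(d['centre']),round(d['confidence'],2)) for d in bot.place_of(p,q)[:5]])
s=bot.get_state();print(s)
E
```

```text
pics
scene 1 [952.2 535.3 974. ]
rail [(array([308., 237.]), 0.71)]
hood_mouth [(array([291., 247.]), 0.69)]
support [(array([312., 229.]), 0.96)]
nose [(array([297., 238.]), 0.66)]
strike_face [(array([324., 213.]), 0.96), (array([315., 227.]), 0.34)]
mallet_mid [(array([384., 251.]), 0.84), (array([434., 282.]), 0.81), (array([428., 210.]), 0.62)]
tray [(array([379., 264.]), 0.89)]
reel [(array([273., 132.]), 0.71)]
top 2 [ 437.    41.7 1398.8]
rail [(array([312., 158.]), 0.57)]
hood_mouth [(array([309., 143.]), 0.8)]
support [(array([310., 174.]), 0.72), (array([310., 143.]), 0.17)]
nose [(array([308., 151.]), 0.94), (array([311., 174.]), 0.65)]
strike_face [(array([313., 195.]), 0.86)]
mallet_mid [(array([233., 259.]), 0.88), (array([239., 201.]), 0.77), (array([191., 213.]), 0.56)]
tray [(array([240., 192.]), 0.75)]
reel [(array([440., 224.]), 0.77)]
{'t': 0.9, 'q': array([ 1.2,  0.5, -0. ,  1.5,  0. ,  1.1, -0.1]), 'qvel': array([-0.,  0.,  0., -0.,  0.,  0., -0.]), 'joint_efforts': array([ -0. , -51. ,  -0. , -23.8,   0. ,   0. ,  -0. ]), 'position': array([ 237.7, -631.8,  231.3]), 'eef_rot': array([0. , 1. , 0.2, 0. ]), 'wrist_force': array([0. , 0.9, 0.2]), 'ft_torque': array([0., 0., 0.]), 'finger_gap': 85.04105477763602}
```

View both.

View pics/scene0.png

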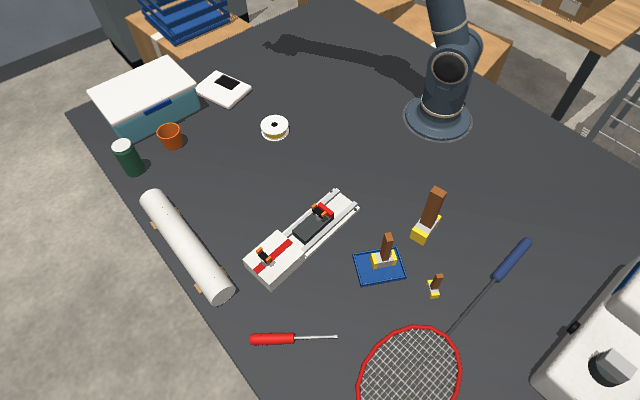

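View pics/top0.png

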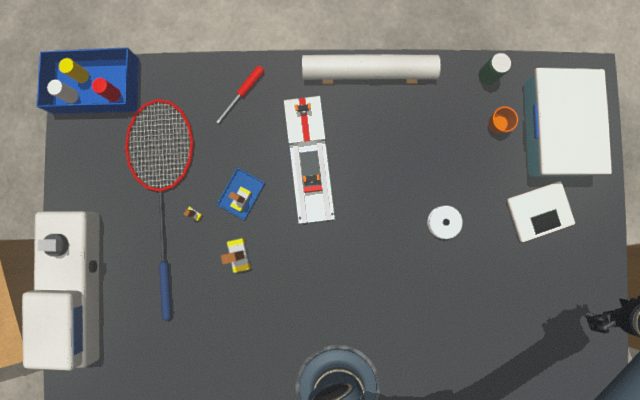

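```bash
python3 - <<'E'
import cv2
a=cv2.imread('pics/top0.png')[90:290,160:380];cv2.imwrite('pics/topc.png',cv2.resize(a,None,fx=3,fy=3,interpolation=2)[:600])
a=cv2.imread('pics/scene0.png')[160:310,250:450];cv2.imwrite('pics/scenec.png',cv2.resize(a,None,fx=4,fy=4,interpolation=2))
E
```

```text
(no output)
```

View pics/topc.png

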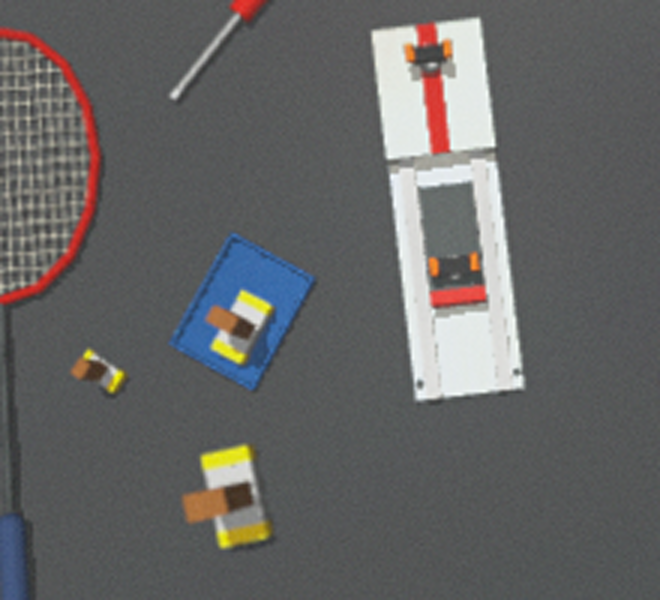

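View pics/scenec.png

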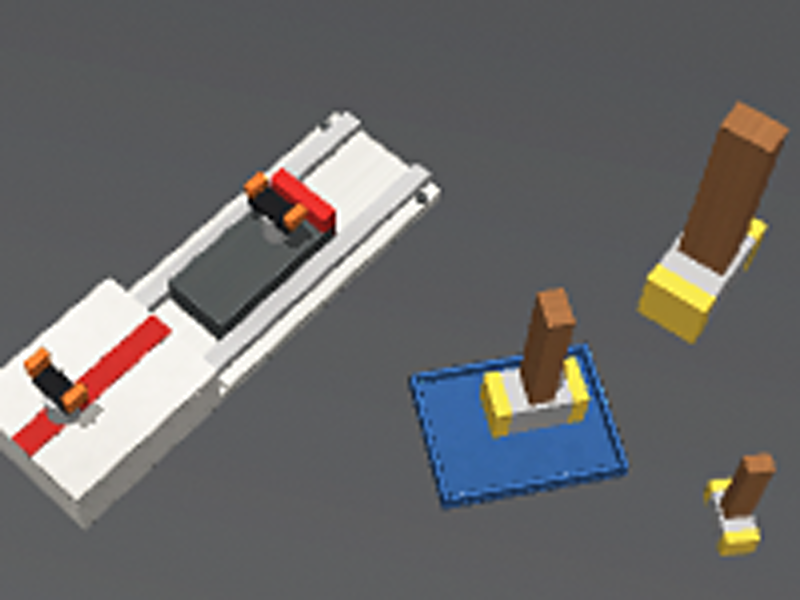

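Mallet candidates in top view: (239,199) in the blue tray, (193,213) tiny, (237,255) large. The tray one is the middle-sized and stands in the tray, so it is the one meant (the crop confirms it). Next are enlarged crops to get accurate poses.

```bash
python3 - <<'E'
import cv2
def c(n,x0,y0,w,h,f,o):
    a=cv2.imread('pics/'+n)[y0:y0+h,x0:x0+w];cv2.imwrite('pics/'+o,cv2.resize(a,None,fx=f,fy=f,interpolation=cv2.INTER_CUBIC))
c('top0.png',210,160,70,70,8,'m_top.png')
c('scene0.png',345,225,70,70,8,'m_sc.png')
c('top0.png',280,90,60,70,8,'r_top1.png')
c('top0.png',280,140,60,90,6,'r_top2.png')
E
```

```text
(no output)
```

View pics/m_top.png

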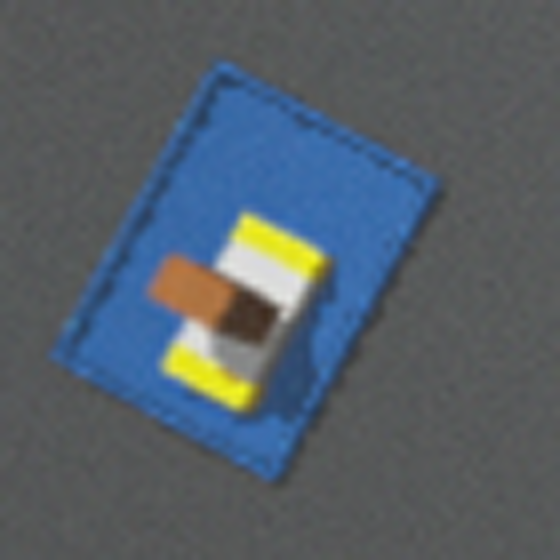

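View pics/m_sc.png

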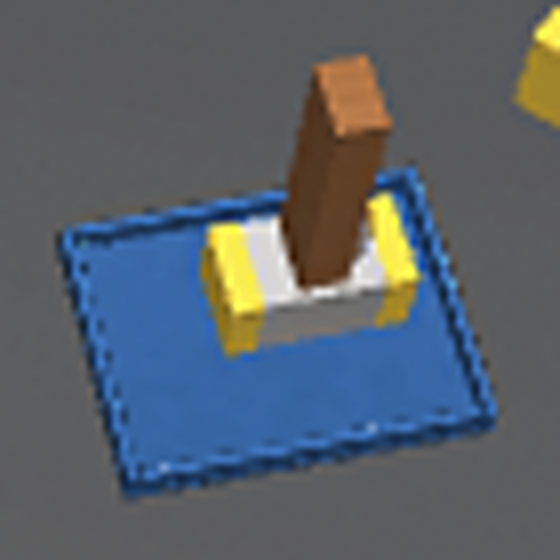

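View pics/r_top1.png

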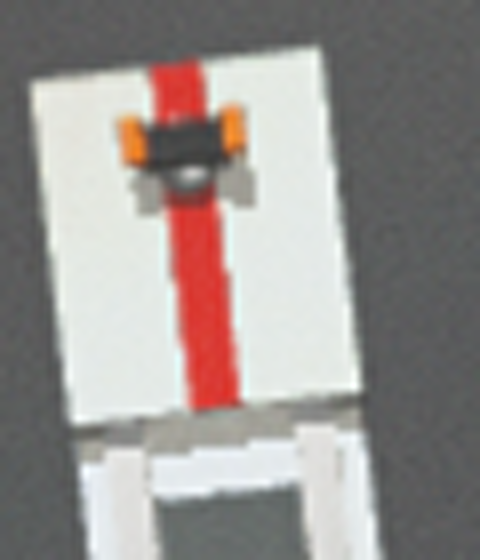

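View pics/r_top2.png

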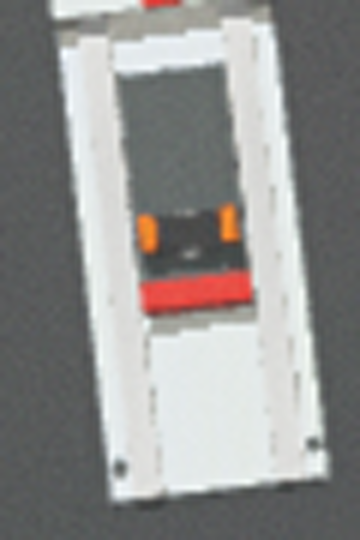

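```bash
cat > fit.py <<'E'
from h import *
from scipy.optimize import least_squares
np.set_printoptions(precision=2,suppress=True)
T=bot.get_image('top');S=bot.get_image('scene')
def cr(pts,x0,y0,f): return [((a+.5)/f-.5+x0,(b+.5)/f-.5+y0) for a,b in pts]
def fit(name,obs,x0):
    def X(v,L):
        L=np.array(L,float);c,s=np.cos(v[2]),np.sin(v[2])
        return np.c_[v[0]+c*L[:,0]-s*L[:,1],v[1]+s*L[:,0]+c*L[:,1],L[:,2]]
    f=lambda v:np.concatenate([(proj(p,X(v,L))-np.array(px)).ravel() for p,L,px in obs])
    r=least_squares(f,x0,x_scale=[1,1,.01]);print(name,r.x,'rms px',np.sqrt(np.mean(r.fun**2)));print(r.fun.reshape(-1,2).T);return r.x
box=lambda a,b,z:[(a,b,z),(a,-b,z),(-a,-b,z),(-a,b,z)]
mt=lambda p:cr(p,210,160,8); ms=lambda p:cr(p,345,225,8)
E
cat > f1.py <<'E'
from fit import *
tray_t=(T,box(60,45,14),mt([(220,60),(440,180),(278,483),(52,355)]))
# scene order: need matching; far +x end is toward scene camera?
for z in(0,14):
    print([atz(S,q,14)[:2] for q in ms([(62,235),(412,170),(495,418),(125,490)])]);break
print([atz(T,q,14)[:2] for q in mt([(220,60),(440,180),(278,483),(52,355)])])
print('hand top S',[atz(S,q,134)[:2] for q in ms([(315,65),(365,57),(390,127),(338,137)])])
print('hand top T',[atz(T,q,134)[:2] for q in mt([(170,253),(235,290),(215,330),(150,292)])])
print('head S',[atz(S,q,34)[:2] for q in ms([(208,230),(392,192),(418,275),(228,318)])])
print('head T',[atz(T,q,34)[:2] for q in mt([(243,212),(328,258),(248,402),(163,365)])])
print('hood T',[atz(T,q,46)[:2] for q in cr([(30,80),(322,47),(363,392),(73,427)],280,90,8)])
print('rear T',[atz(T,q,12)[:2] for q in cr([(112,500),(328,478)],280,140,6)])
print('sup nose',[atz(T,q,36)[:2] for q in cr([(118,72),(225,60)],280,140,6)],'strike bottom',[atz(T,q,12)[:2] for q in cr([(145,315),(255,300)],280,140,6)])
E
python3 f1.py
```

```text
[array([572.08, 199.75]), array([468.33, 256.44]), array([512.15, 334.32]), array([616.82, 277.07])]
[array([613.28, 274.64]), array([570.45, 197.67]), array([465.77, 254.13]), array([510.81, 333.17])]
hand top S [array([525.24, 248.64]), array([512.11, 256.21]), array([523.46, 277.36]), array([537.3 , 269.96])]
hand top T [array([536.51, 270.24]), array([524.54, 249.44]), array([511.89, 255.8 ]), array([524.16, 276.6 ])]
head S [array([543.43, 235.4 ]), array([489.06, 263.66]), array([504.08, 289.51]), array([560.09, 261.55])]
head T [array([558.22, 263.16]), array([542.12, 233.89]), array([493.08, 261.36]), array([505.98, 290.62])]
hood T [array([795.17, 142.52]), array([805.65,  41.89]), array([685.02,  29.02]), array([673.96, 128.06])]
rear T [array([456.33, 104.84]), array([465.52,   5.24])]
sup nose [array([651.39,  99.78]), array([656.43,  50.8 ])] strike bottom [array([541.63,  89.01]), array([548.1 ,  38.08])]
```

```bash
cat > f2.py <<'E'
from fit import *
tr=fit('tray',[(T,box(60,45,14),mt([(220,60),(440,180),(278,483),(52,355)])),(S,[(60,-45,14),(-60,-45,14),(-60,45,14),(60,45,14)],ms([(62,235),(412,170),(495,418),(125,490)]))],[540,265,-.5])
h=fit('mallet',[(T,box(8,12,134),mt([(170,253),(235,290),(215,330),(150,292)])),(S,[(8,-12,134),(-8,-12,134),(-8,12,134),(8,12,134)],ms([(315,65),(365,57),(390,127),(338,137)])),
 (T,box(30,15,34),mt([(243,212),(328,258),(248,402),(163,365)])),(S,[(30,-15,34),(-30,-15,34),(-30,15,34),(30,15,34)],ms([(208,230),(392,192),(418,275),(228,318)]))],[525,263,-.5])
r=fit('rail',[(T,[(170,50,46),(170,-50,46),(50,-50,46),(50,50,46),(-170,50,12),(-170,-50,12)],cr([(30,80),(322,47),(363,392),(73,427)],280,90,8)+cr([(112,500),(328,478)],280,140,6))],[630,75,.1])
s=fit('support',[(T,[(55,25,36),(55,-25,36),(-55,25,12),(-55,-25,12)],cr([(118,72),(225,60)],280,140,6)+cr([(145,315),(255,300)],280,140,6))],[600,75,.1])
c,sn=np.cos(r[2]),np.sin(r[2]);d=s[:2]-r[:2];print('support in rail',c*d[0]+sn*d[1],-sn*d[0]+c*d[1])
st=bot.get_state();print(st['t'],st['position'],R.from_quat(np.roll(st['eef_rot'],-1)).as_matrix())
E
python3 f2.py
```

```text
tray [541.18 265.9   -0.51] rms px 0.4679341151603159
[[-0.5   0.09 -0.58 -0.44 -0.51  0.2   0.44  0.11]
 [-0.78 -0.46 -0.39  0.07 -0.7  -0.49 -0.34 -0.62]]
mallet [524.46 262.75  -0.49] rms px 0.3804031602253803
[[ 0.28  0.41 -0.06 -0.2  -0.25  0.04  0.03 -0.09  0.5  -0.53 -0.86  0.17
  -0.12 -0.5  -0.1   0.67]
 [-0.27 -0.51  0.06  0.43  0.07 -0.16 -0.17 -0.15  0.08 -0.61  0.79  0.32
   0.07  0.43  0.41 -0.43]]
rail [630.36  73.46   0.11] rms px 0.25172619396761164
[[ 0.37 -0.07 -0.05 -0.19  0.   -0.07]
 [ 0.42  0.32 -0.16 -0.26  0.13 -0.44]]
support [599.39  69.42   0.11] rms px 0.16872125197651783
[[-0.16  0.1   0.25 -0.19]
 [ 0.01 -0.12 -0.14  0.25]]
support in rail -31.226610289495582 -0.6812098658347865
1.1 [ 237.72 -631.77  231.33] [[ 0.94  0.35  0.  ]
 [ 0.35 -0.94 -0.  ]
 [ 0.    0.   -1.  ]]
```

```bash
cat >> h.py <<'E'
def pose():
    s=bot.get_state();return s,np.array(s['position']),R.from_quat(np.roll(s['eef_rot'],-1)).as_matrix()
def go(targets):
    """targets: list of (x,y,z,yaw of tool y); prints shift m, turn, from the current pose"""
    s,p,M=pose()
    print('t',round(s['t'],2),'pos',np.round(p,1),'gap',round(s['finger_gap'],1),'F',np.round(s['wrist_force'],1),'q',np.round(s['q'],2),'yaw',round(np.arctan2(M[1,1],M[0,1]),4))
    for x,y,z,a in targets:
        Y=np.array([np.cos(a),np.sin(a),0]);Z=np.array([0,0,-1.]);Mt=np.c_[np.cross(Y,Z),Y,Z]
        d=M.T@(np.array([x,y,z])-p)/1000;w=R.from_matrix(M.T@Mt).as_rotvec()
        print('shift',np.round(d,4),'turn',np.round(w,4),'dist',round(np.linalg.norm(d),3))
E
python3 - <<'E'
from h import *
T=bot.get_image('top');S=bot.get_image('scene')
print('big tip',tri(T,(225,258),S,(438,189)))
go([(480,-200,231,-.85),(524.5,262.8,231,-.49)])
E
```

```text
big tip [373.17474471 270.29111445 195.33304602]
t 1.2 pos [ 237.7 -631.8  231.3] gap 85.8 F [ 0.   0.  -0.2] q [ 1.18  0.47 -0.05  1.53  0.02  1.14 -0.08] yaw -1.211
shift [ 3.788e-01 -3.188e-01  3.000e-04] turn [ 0.     0.    -0.361] dist 0.495
shift [ 5.834e-01 -7.363e-01  3.000e-04] turn [ 0.     0.    -0.721] dist 0.939
```

Call:
play_rows --increments '[[100, [0.379, -0.319, -0.03], [0, 0, -0.361]], [100, [0.379, -0.319, -0.03], [0, 0, -0.361]], [100, [0.379, -0.319, -0.03], [0, 0, -0.361]], [100, [0.379, -0.319, -0.03], [0, 0, -0.361]], [100, [0.379, -0.319, -0.03], [0, 0, -0.361]], [100, [0.379, -0.319, -0.03], [0, 0, -0.361]], [100, [0.379, -0.319, -0.03], [0, 0, -0.361]], [100, [0.379, -0.319, -0.03], [0, 0, -0.361]], [100, [0.379, -0.319, -0.03], [0, 0, -0.361]], [100, [0.379, -0.319, -0.03], [0, 0, -0.361]], [100, [0.379, -0.319, -0.03], [0, 0, -0.361]], [100, [0.379, -0.319, -0.03], [0, 0, -0.361]]]' --force 80

```text
t: 2.2
position: [481.1, -197.3, 261.9]
eef_rot: [0.0, 0.936, 0.353, 0.0]
wrist_force: [0.9, -0.1, -0.2]
finger_gap: 85.5
```

```bash
python3 - <<'E'
from h import *
go([(524.5,262.8,231,-.49)])
E
```

```text
t 2.2 pos [ 481.1 -197.3  261.9] gap 85.5 F [ 0.9 -0.1 -0.2] q [ 0.63  0.21 -0.37  1.84  0.09  1.1  -0.63] yaw -0.849
shift [ 0.3366 -0.3167  0.0308] turn [ 0.0011 -0.0004 -0.359 ] dist 0.463
```

Call:
play_rows --increments '[[100, [0.337, -0.317, 0], [0, 0, -0.359]], [100, [0.337, -0.317, 0], [0, 0, -0.359]], [100, [0.337, -0.317, 0], [0, 0, -0.359]], [100, [0.337, -0.317, 0], [0, 0, -0.359]], [100, [0.337, -0.317, 0], [0, 0, -0.359]], [100, [0.337, -0.317, 0], [0, 0, -0.359]], [100, [0.337, -0.317, 0], [0, 0, -0.359]], [100, [0.337, -0.317, 0], [0, 0, -0.359]], [100, [0.337, -0.317, 0], [0, 0, -0.359]], [100, [0.337, -0.317, 0], [0, 0, -0.359]], [100, [0.337, -0.317, 0.02], [0, 0, -0.359]], [100, [0.337, -0.317, 0.03], [0, 0, -0.359]]]'

```text
t: 3.2
position: [523.5, 271.4, 232.6]
eef_rot: [-0.002, 0.855, 0.518, 0.003]
wrist_force: [-0.4, 0.3, 0.5]
finger_gap: 85.3
```

```bash
python3 - <<'E'
from h import *
go([(524.5,262.8,150,-.49),(524.5,262.8,72,-.49)])
p=bot.get_image('scene');f=p['frame'];print(proj(p,[[524.5,262.8,134]]))
save(cv2.resize(f[100:350,250:570],None,fx=2.4,fy=2.4),'a1.png')
E
```

```text
t 3.2 pos [523.5 271.4 232.6] gap 85.3 F [-0.4  0.3  0.5] q [-0.06  0.4  -0.65  1.72  0.26  1.11 -1.26] yaw -0.4819
shift [-0.0078  0.0049  0.0826] turn [-0.0002 -0.0068  0.0081] dist 0.083
shift [-0.0083  0.0049  0.1606] turn [-0.0002 -0.0068  0.0081] dist 0.161
[[388.4893087  236.51656167]]
```

View pics/a1.png

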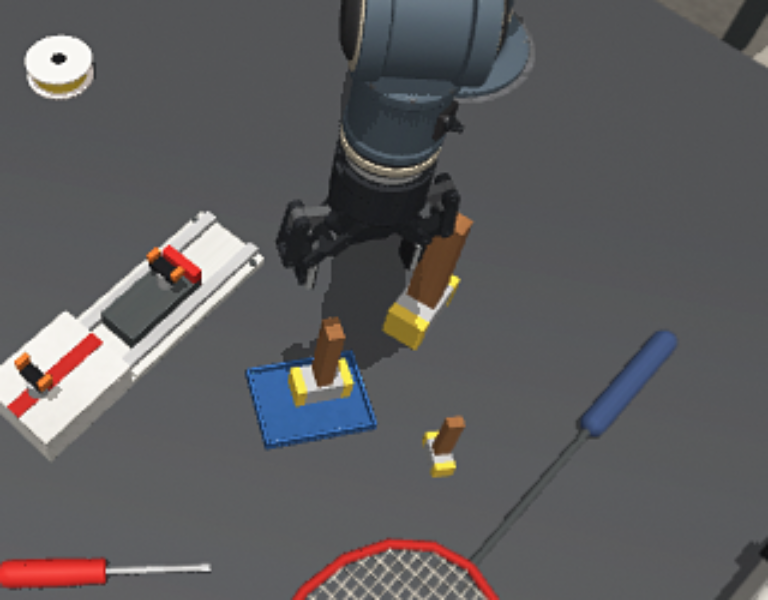

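Call:
play_rows --increments '[[100, [-0.008, 0.005, 0.0], [0, -0.007, 0.008]], [100, [-0.008, 0.005, 0.03], [0, -0.007, 0.008]], [100, [-0.008, 0.005, 0.06], [0, -0.007, 0.008]], [100, [-0.008, 0.005, 0.07], [0, -0.007, 0.008]], [100, [-0.008, 0.005, 0.07], [0, -0.007, 0.008]]]'

```text
t: 3.67
position: [521.7, 257.0, 156.8]
eef_rot: [0.0, 0.858, 0.514, -0.006]
wrist_force: [-0.8, -0.0, 0.5]
finger_gap: 85.8
```

```bash
python3 - <<'E'
from h import *
go([(524.5,262.8,150,-.49),(524.5,262.8,72,-.49)])
p=bot.get_image('scene');f=p['frame'];
save(cv2.resize(f[160:310,320:480],None,fx=4,fy=4),'a2.png')
p=bot.get_image('top');f=p['frame'];
save(cv2.resize(f[150:300,160:320],None,fx=4,fy=4),'a3.png')
E
```

```text
t 3.67 pos [521.7 257.  156.8] gap 85.8 F [-0.8 -0.   0.5] q [-0.07  0.47 -0.61  1.8   0.32  0.98 -1.31] yaw -0.4922
shift [ 0.0065 -0.0002  0.0067] turn [-0.0059  0.0114 -0.0021] dist 0.009
shift [0.0073 0.0002 0.0847] turn [-0.0059  0.0114 -0.0021] dist 0.085
```

View pics/a2.png

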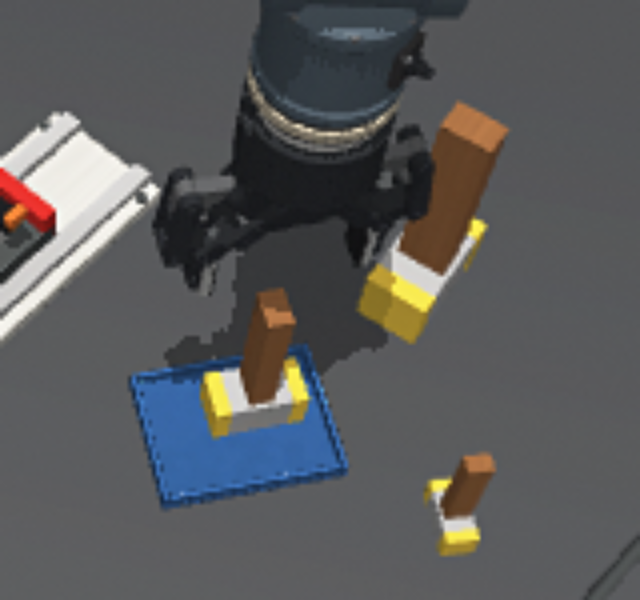

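View pics/a3.png

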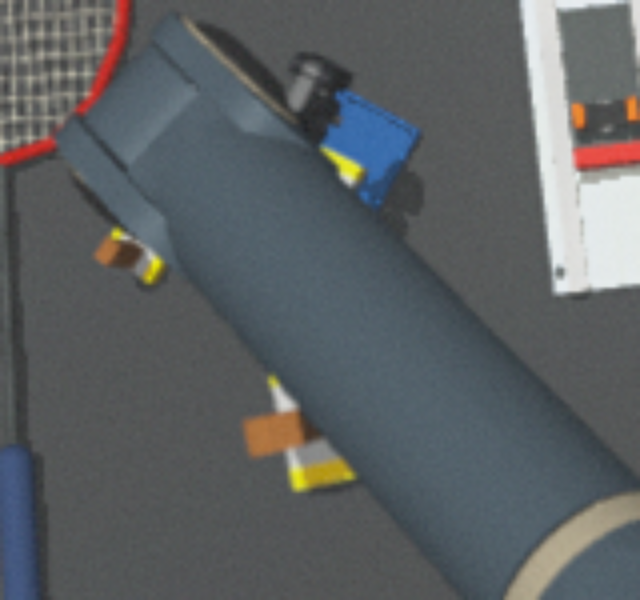

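Call:
play_rows --increments '[[100, [0.007, 0, 0.0], [-0.006, 0.011, 0]], [100, [0.007, 0, 0.0], [-0.006, 0.011, 0]], [100, [0.007, 0, 0.0], [-0.006, 0.011, 0]], [100, [0.007, 0, 0.0], [-0.006, 0.011, 0]], [100, [0.007, 0, 0.0], [-0.006, 0.011, 0]]]'

```text
t: 4.18
position: [526.9, 265.7, 160.6]
eef_rot: [0.0, 0.858, 0.514, 0.004]
wrist_force: [-0.2, 0.2, -0.2]
finger_gap: 85.6
```

```bash
python3 - <<'E'
from h import *
go([(524.5,262.8,110,-.49),(524.5,262.8,72,-.49)])
E
```

```text
t 4.18 pos [526.9 265.7 160.6] gap 85.6 F [-0.2  0.2 -0.2] q [-0.08  0.47 -0.61  1.79  0.32  0.97 -1.31] yaw -0.4913
shift [-0.004  -0.001   0.0506] turn [ 0.004  -0.0062 -0.0012] dist 0.051
shift [-0.0043 -0.0011  0.0886] turn [ 0.004  -0.0062 -0.0012] dist 0.089
```

Call:
play_rows --increments '[[100, [-0.004, -0.001, 0.015], [0.004, -0.006, 0]], [100, [-0.004, -0.001, 0.03], [0.004, -0.006, 0]], [100, [-0.004, -0.001, 0.04], [0.004, -0.006, 0]], [100, [-0.004, -0.001, 0.05], [0.004, -0.006, 0]], [100, [-0.004, -0.001, 0.05], [0.004, -0.006, 0]], [100, [-0.004, -0.001, 0.05], [0.004, -0.006, 0]], [100, [-0.004, -0.001, 0.05], [0.004, -0.006, 0]]]'

```text
t: 4.77
position: [524.7, 263.2, 110.8]
eef_rot: [-0.0, 0.858, 0.514, 0.0]
wrist_force: [0.1, 0.3, 0.3]
finger_gap: 85.4
```

```bash
python3 - <<'E'
from h import *
go([(524.5,262.8,110,-.49),(524.5,262.8,72,-.49)])
p=bot.get_image('scene');f=p['frame'];
save(cv2.resize(f[160:310,320:480],None,fx=4,fy=4),'a4.png')
E
```

```text
t 4.77 pos [524.7 263.2 110.8] gap 85.4 F [0.1 0.3 0.3] q [-0.1   0.53 -0.59  1.84  0.37  0.88 -1.35] yaw -0.491
shift [-0.0005  0.      0.0008] turn [ 0.0001 -0.0008 -0.001 ] dist 0.001
shift [-0.0005 -0.      0.0388] turn [ 0.0001 -0.0008 -0.001 ] dist 0.039
```

View pics/a4.png

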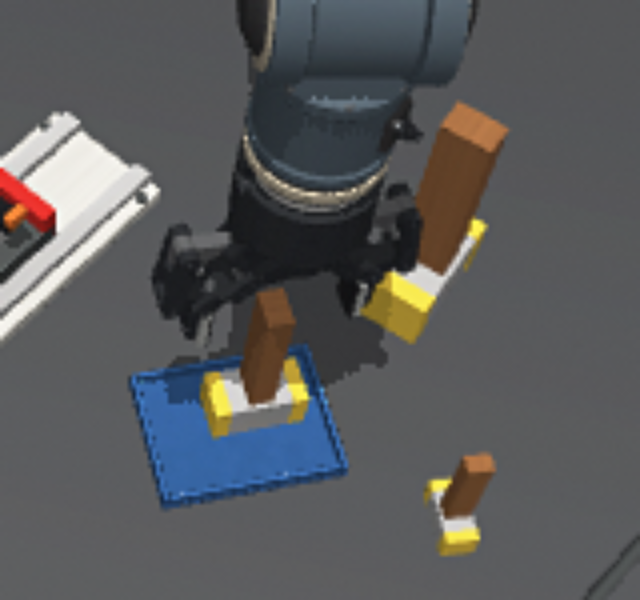

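Call:
play_rows --increments '[[100, [-0.0005, 0, 0.013], [0, -0.001, -0.001]], [100, [-0.0005, 0, 0.026], [0, -0.001, -0.001]], [100, [-0.0005, 0, 0.039], [0, -0.001, -0.001]], [100, [-0.0005, 0, 0.039], [0, -0.001, -0.001]], [100, [-0.0005, 0, 0.039], [0, -0.001, -0.001]], [40, [-0.0005, 0, 0.039], [0, -0.001, -0.001]], [30, [-0.0005, 0, 0.039], [0, -0.001, -0.001]], [20, [-0.0005, 0, 0.039], [0, -0.001, -0.001]], [10, [-0.0005, 0, 0.039], [0, -0.001, -0.001]], [0, [-0.0005, 0, 0.039], [0, -0.001, -0.001]], [0, [-0.0005, 0, 0.039], [0, -0.001, -0.001]], [0, [-0.0005, 0, 0.039], [0, -0.001, -0.001]]]' --force 80

```text
t: 5.82
position: [524.6, 263.0, 72.3]
eef_rot: [0.0, 0.858, 0.514, 0.0]
wrist_force: [-0.6, 0.7, 0.7]
finger_gap: 15.5
```

Call:
play_rows --increments '[[0, [0, 0, 0], [0, 0, 0]], [0, [0, 0, 0], [0, 0, 0]], [0, [0, 0, 0], [0, 0, 0]], [0, [0, 0, 0], [0, 0, 0]]]'

```text
t: 6.15
position: [524.6, 263.0, 72.4]
eef_rot: [0.0, 0.857, 0.515, 0.0]
wrist_force: [-0.4, -0.3, -0.0]
finger_gap: 15.1
```

```bash
python3 - <<'E'
from h import *
go([(524.5,262.8,72,-.49)])
p=bot.get_image('scene');f=p['frame'];
save(cv2.resize(f[160:310,320:480],None,fx=4,fy=4),'a5.png')
E
```

```text
t 6.15 pos [524.6 263.   72.4] gap 15.1 F [-0.4 -0.3 -0. ] q [-0.12  0.58 -0.56  1.87  0.41  0.82 -1.38] yaw -0.4899
shift [-0.0002 -0.      0.0004] turn [ 0.0006 -0.0004  0.0001] dist 0.0
```

View pics/a5.png

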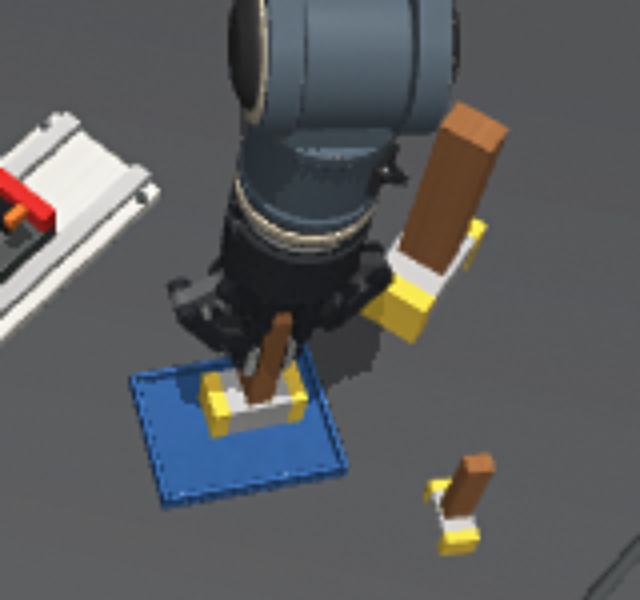

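Call:
play_rows --increments '[[0, [0, 0, -0.02], [0, 0, 0]], [0, [0, 0, -0.04], [0, 0, 0]], [0, [0, 0, -0.06], [0, 0, 0]], [0, [0, 0, -0.078], [0, 0, 0]], [0, [0, 0, -0.078], [0, 0, 0]], [0, [0, 0, -0.078], [0, 0, 0]]]'

```text
t: 6.7
position: [524.8, 262.9, 150.5]
eef_rot: [0.0, 0.858, 0.514, 0.001]
wrist_force: [0.6, -0.3, -3.0]
finger_gap: 15.5
```

```bash
python3 - <<'E'
from h import *
go([(480.1,56.3,150,.109)])
E
```

```text
t 6.7 pos [524.8 262.9 150.5] gap 15.5 F [ 0.6 -0.3 -3. ] q [-0.08  0.48 -0.61  1.81  0.33  0.96 -1.32] yaw -0.4903
shift [-0.2033  0.0579  0.0004] turn [ 0.0017 -0.0006 -0.5993] dist 0.211
```

Call:
play_rows --increments '[[0, [-0.025, 0.007, 0], [0, 0, -0.075]], [0, [-0.051, 0.0145, 0], [0, 0, -0.15]], [0, [-0.076, 0.022, 0], [0, 0, -0.225]], [0, [-0.102, 0.029, 0], [0, 0, -0.3]], [0, [-0.127, 0.036, 0], [0, 0, -0.375]], [0, [-0.153, 0.0435, 0], [0, 0, -0.45]], [0, [-0.178, 0.051, 0], [0, 0, -0.525]], [0, [-0.195, 0.056, 0], [0, 0, -0.575]], [0, [-0.2033, 0.0579, 0], [0, 0, -0.6]], [0, [-0.2033, 0.0579, 0], [0, 0, -0.6]], [0, [-0.2033, 0.0579, 0], [0, 0, -0.6]], [0, [-0.2033, 0.0579, 0], [0, 0, -0.6]]]'

```text
t: 7.7
position: [479.8, 57.2, 149.7]
eef_rot: [-0.0, 0.667, 0.745, 0.001]
wrist_force: [1.0, -0.2, -2.1]
finger_gap: 15.2
```

```bash
python3 - <<'E'
from h import *
go([(480.1,56.3,110,.109),(480.1,56.3,86.5,.109)])
p=bot.get_image('scene');f=p['frame'];
save(cv2.resize(f[140:290,240:440],None,fx=4,fy=4),'b1.png')
E
```

```text
t 7.7 pos [479.8  57.2 149.7] gap 15.2 F [ 1.  -0.2 -2.1] q [ 0.43  0.35 -0.76  2.03  0.31  0.87 -0.4 ] yaw 0.1103
shift [-0.001   0.0001  0.0397] turn [ 0.0009 -0.0011  0.0013] dist 0.04
shift [-0.001   0.0001  0.0632] turn [ 0.0009 -0.0011  0.0013] dist 0.063
```

View pics/b1.png

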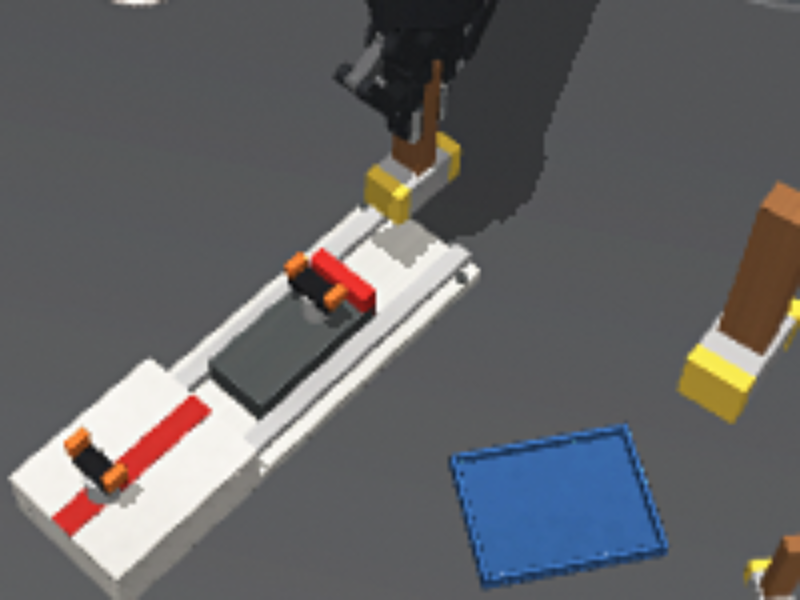

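Call:
play_rows --increments '[[0, [-0.001, 0, 0.015], [0.001, -0.001, 0.001]], [0, [-0.001, 0, 0.03], [0.001, -0.001, 0.001]], [0, [-0.001, 0, 0.045], [0.001, -0.001, 0.001]], [0, [-0.001, 0, 0.056], [0.001, -0.001, 0.001]], [0, [-0.001, 0, 0.063], [0.001, -0.001, 0.001]], [0, [-0.001, 0, 0.063], [0.001, -0.001, 0.001]], [0, [-0.001, 0, 0.063], [0.001, -0.001, 0.001]], [0, [-0.001, 0, 0.063], [0.001, -0.001, 0.001]]]'

```text
t: 8.42
position: [480.8, 57.0, 87.5]
eef_rot: [0.001, 0.667, 0.745, 0.001]
wrist_force: [-0.1, -0.0, -2.7]
finger_gap: 14.9
```

```bash
python3 - <<'E'
from h import *
go([(480.1+30*np.cos(.109),56.3+30*np.sin(.109),86.5,.109)])
p=bot.get_image('scene');f=p['frame'];
save(cv2.resize(f[140:290,240:440],None,fx=4,fy=4),'b2.png')
p=bot.get_image('top');f=p['frame'];
save(cv2.resize(f[90:240,240:440],None,fx=4,fy=4),'b3.png')
E
```

```text
t 8.42 pos [480.8  57.   87.5] gap 14.9 F [-0.1 -0.  -2.7] q [ 0.36  0.44 -0.7   2.09  0.42  0.75 -0.49] yaw 0.1104
shift [-0.0007  0.0292  0.0011] turn [ 0.0017 -0.0002  0.0014] dist 0.029
```

View pics/b2.png

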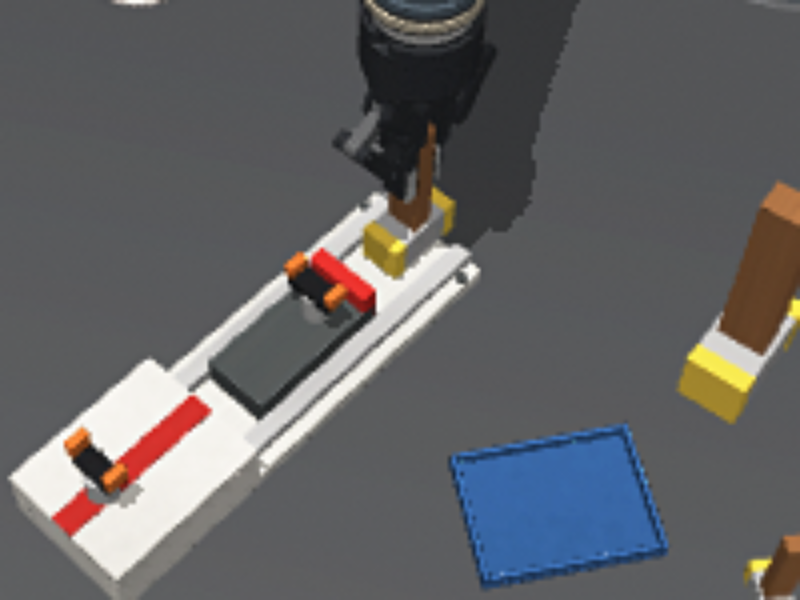

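View pics/b3.png

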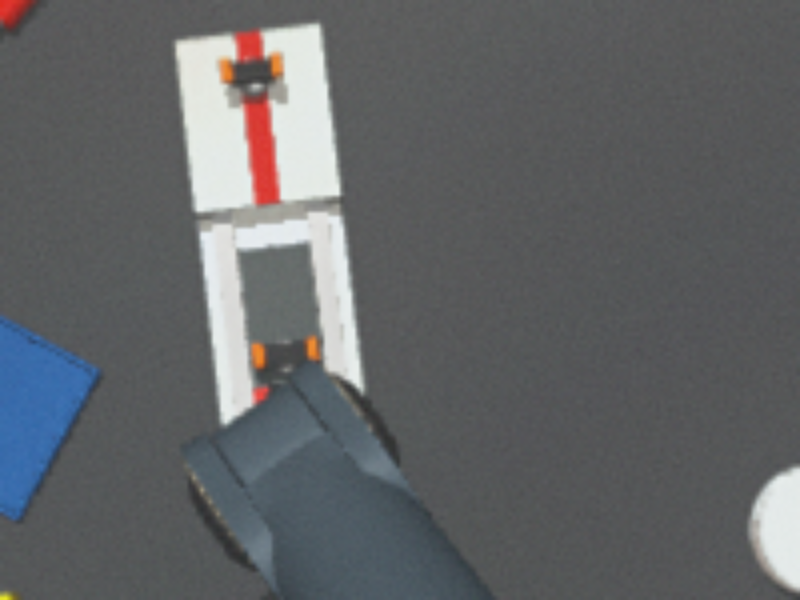

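Call:
play_rows --increments '[[0, [-0.0007, 0.003, 0.001], [0.0015, 0, 0.001]], [0, [-0.0007, 0.006, 0.001], [0.0015, 0, 0.001]], [0, [-0.0007, 0.009, 0.001], [0.0015, 0, 0.001]], [0, [-0.0007, 0.012, 0.001], [0.0015, 0, 0.001]], [0, [-0.0007, 0.015, 0.001], [0.0015, 0, 0.001]], [0, [-0.0007, 0.018, 0.001], [0.0015, 0, 0.001]], [0, [-0.0007, 0.021, 0.001], [0.0015, 0, 0.001]], [0, [-0.0007, 0.024, 0.001], [0.0015, 0, 0.001]], [0, [-0.0007, 0.026, 0.001], [0.0015, 0, 0.001]], [0, [-0.0007, 0.028, 0.001], [0.0015, 0, 0.001]], [0, [-0.0007, 0.028, 0.001], [0.0015, 0, 0.001]], [0, [-0.0007, 0.028, 0.001], [0.0015, 0, 0.001]]]'

```text
t: 9.52
position: [508.7, 59.2, 86.7]
eef_rot: [0.0, 0.668, 0.745, 0.0]
wrist_force: [-0.2, -0.2, -3.2]
finger_gap: 15.3
```

```bash
cat > st.py <<'E'
from h import *
u=np.array([np.cos(.109),np.sin(.109)]);n=np.array([-u[1],u[0]])
o=np.array([544.7,63.4])
def st():
    s,p,M=pose();d=p[:2]-o
    print('t %.2f s(handle rel strike0) %.1f lat %.2f z %.1f yaw %.4f tilt %s F along %.2f lat %.2f z %.2f gap %.1f tq %s'%(s['t'],d@u,d@n,p[2],np.arctan2(M[1,1],M[0,1]),np.round(M[2,:2],3),s['wrist_force'][:2]@u,s['wrist_force'][:2]@n,s['wrist_force'][2],s['finger_gap'],np.round(s['ft_torque'],2)))
if __name__=='__main__': st()
E
python3 st.py
```

```text
t 9.52 s(handle rel strike0) -36.2 lat -0.30 z 86.7 yaw 0.1090 tilt [-0.  0.] F along -0.23 lat -0.14 z -3.23 gap 15.3 tq [0.01 0.01 0.04]
```

Call:
play_rows --increments '[[0, [0, 0.002, 0], [0, 0, 0]], [0, [0, 0.004, 0], [0, 0, 0]], [0, [0, 0.006, 0], [0, 0, 0]], [0, [0, 0.008, 0], [0, 0, 0]], [0, [0, 0.01, 0], [0, 0, 0]], [0, [0, 0.012, 0], [0, 0, 0]], [0, [0, 0.014, 0], [0, 0, 0]], [0, [0, 0.016, 0], [0, 0, 0]], [0, [0, 0.018, 0], [0, 0, 0]], [0, [0, 0.02, 0], [0, 0, 0]]]'

```text
t: 10.35
position: [528.8, 61.3, 86.6]
eef_rot: [0.0, 0.668, 0.745, 0.0]
wrist_force: [-1.8, -0.6, -3.2]
finger_gap: 15.5
```

```bash
python3 - <<'E'
from st import *
st()
p=bot.get_image('scene');f=p['frame'];
save(cv2.resize(f[140:290,240:440],None,fx=4,fy=4),'b4.png')
E
```

```text
t 10.35 s(handle rel strike0) -16.0 lat -0.40 z 86.6 yaw 0.1089 tilt [-0.  0.] F along -1.88 lat -0.39 z -3.17 gap 15.5 tq [-0.03  0.51  0.05]
```

View pics/b4.png

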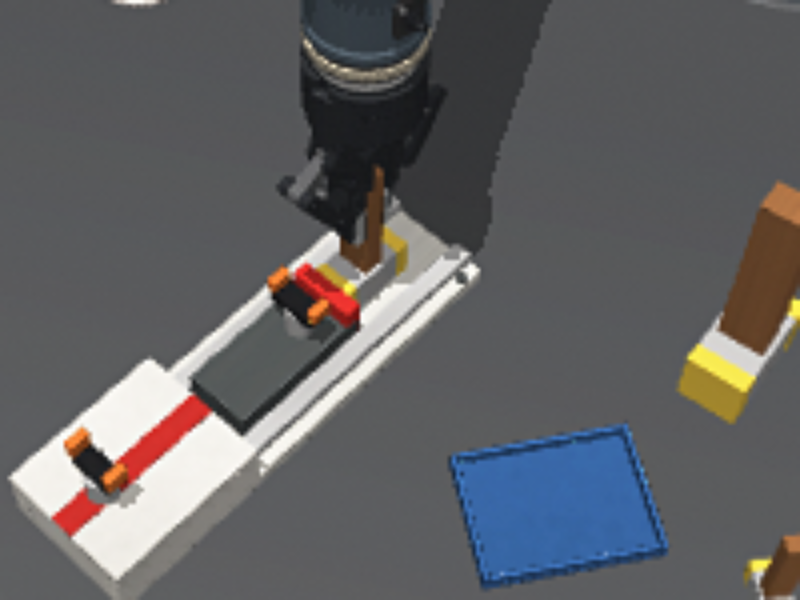

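Call:
play_rows --increments '[[0, [0, 0.002, 0], [0, 0, 0]], [0, [0, 0.004, 0], [0, 0, 0]], [0, [0, 0.006, 0], [0, 0, 0]], [0, [0, 0.008, 0], [0, 0, 0]], [0, [0, 0.01, 0], [0, 0, 0]], [0, [0, 0.012, 0], [0, 0, 0]], [0, [0, 0.014, 0], [0, 0, 0]], [0, [0, 0.016, 0], [0, 0, 0]], [0, [0, 0.018, 0], [0, 0, 0]], [0, [0, 0.02, 0], [0, 0, 0]]]'

```text
t: 11.23
position: [549.4, 63.6, 86.7]
eef_rot: [0.0, 0.668, 0.744, 0.0]
wrist_force: [-2.4, -0.5, -1.1]
finger_gap: 15.0
```

```bash
python3 st.py
```

```text
t 11.23 s(handle rel strike0) 4.7 lat -0.34 z 86.7 yaw 0.1087 tilt [0.    0.001] F along -2.46 lat -0.21 z -1.09 gap 15.0 tq [-0.06  0.75  0.04]
```

Call:
play_rows --increments '[[0, [0, 0.001, 0], [0, 0, 0]], [0, [0, 0.002, 0], [0, 0, 0]], [0, [0, 0.003, 0], [0, 0, 0]], [0, [0, 0.003, 0], [0, 0, 0]]]'

```text
t: 11.57
position: [552.7, 64.0, 86.7]
eef_rot: [0.0, 0.668, 0.745, 0.001]
wrist_force: [-2.5, 0.0, -2.5]
finger_gap: 15.1
```

```bash
python3 st.py
```

```text
t 11.57 s(handle rel strike0) 8.0 lat -0.27 z 86.7 yaw 0.1088 tilt [0.    0.001] F along -2.51 lat 0.28 z -2.54 gap 15.1 tq [-0.02  0.56  0.06]
```

Call:
play_rows --increments '[[0, [0, 0.001, 0], [0, 0, 0]], [0, [0, 0.002, 0], [0, 0, 0]], [0, [0, 0.003, 0], [0, 0, 0]], [0, [0, 0.003, 0], [0, 0, 0]]]'

```text
t: 11.9
position: [556.2, 64.4, 86.7]
eef_rot: [0.001, 0.668, 0.744, 0.001]
wrist_force: [-1.7, 0.1, -4.1]
finger_gap: 14.9
```

```bash
python3 st.py
```

```text
t 11.90 s(handle rel strike0) 11.6 lat -0.30 z 86.7 yaw 0.1088 tilt [0.001 0.002] F along -1.68 lat 0.32 z -4.06 gap 14.9 tq [-0.05  0.33 -0.  ]
```

Call:
play_rows --increments '[[0, [0, 0.001, 0], [0, 0, 0]], [0, [0, 0.002, 0], [0, 0, 0]], [0, [0, 0.003, 0], [0, 0, 0]], [0, [0, 0.003, 0], [0, 0, 0]]]'

```text
t: 12.23
position: [559.7, 64.7, 86.7]
eef_rot: [0.001, 0.668, 0.744, 0.001]
wrist_force: [-0.8, -0.1, -3.5]
finger_gap: 15.2
```

Call:
play_rows --increments '[[0, [0, 0.001, 0], [0, 0, 0]], [0, [0, 0.002, 0], [0, 0, 0]], [0, [0, 0.003, 0], [0, 0, 0]], [0, [0, 0.003, 0], [0, 0, 0]]]'

```text
t: 12.57
position: [562.4, 65.0, 86.7]
eef_rot: [0.001, 0.668, 0.744, 0.001]
wrist_force: [-4.9, -1.0, -1.5]
finger_gap: 15.3
```

```bash
python3 st.py
```

```text
t 12.57 s(handle rel strike0) 17.8 lat -0.38 z 86.7 yaw 0.1086 tilt [0.001 0.002] F along -5.02 lat -0.48 z -1.46 gap 15.3 tq [-0.1   0.98 -0.01]
```

Call:
play_rows --increments '[[0, [0, 0.0005, 0], [0, 0, 0]], [0, [0, 0.001, 0], [0, 0, 0]], [0, [0, 0.001, 0], [0, 0, 0]]]'

```text
t: 12.82
position: [562.7, 65.0, 86.8]
eef_rot: [0.0, 0.668, 0.744, 0.0]
wrist_force: [-6.3, -0.2, 1.4]
finger_gap: 15.5
```

```bash
python3 st.py
```

```text
t 12.82 s(handle rel strike0) 18.0 lat -0.37 z 86.8 yaw 0.1087 tilt [0.    0.001] F along -6.24 lat 0.49 z 1.36 gap 15.5 tq [-0.21  1.31  0.05]
```

Call:
play_rows --increments '[[0, [0, 0.0007, 0], [0, 0, 0]], [0, [0, 0.0015, 0], [0, 0, 0]], [0, [0, 0.0015, 0], [0, 0, 0]], [0, [0, 0.0015, 0], [0, 0, 0]]]'

```text
t: 13.15
position: [563.0, 65.1, 86.7]
eef_rot: [-0.0, 0.668, 0.745, -0.001]
wrist_force: [-6.8, -0.5, 1.2]
finger_gap: 14.9
```

```bash
python3 - <<'E'
from st import *
st()
p=bot.get_image('scene');f=p['frame'];
save(cv2.resize(f[140:290,240:440],None,fx=4,fy=4),'b5.png')
p=bot.get_image('top');f=p['frame'];
save(cv2.resize(f[90:190,240:400],None,fx=5,fy=5),'b6.png')
E
```

```text
t 13.15 s(handle rel strike0) 18.4 lat -0.32 z 86.7 yaw 0.1088 tilt [-0.001 -0.002] F along -6.78 lat 0.28 z 1.21 gap 14.9 tq [-0.2   1.46 -0.04]
```

View pics/b5.png

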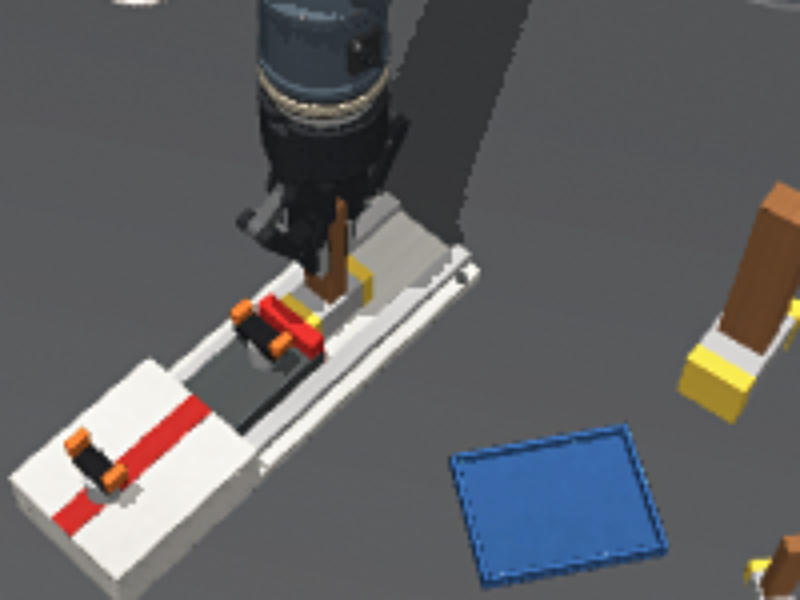

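View pics/b6.png

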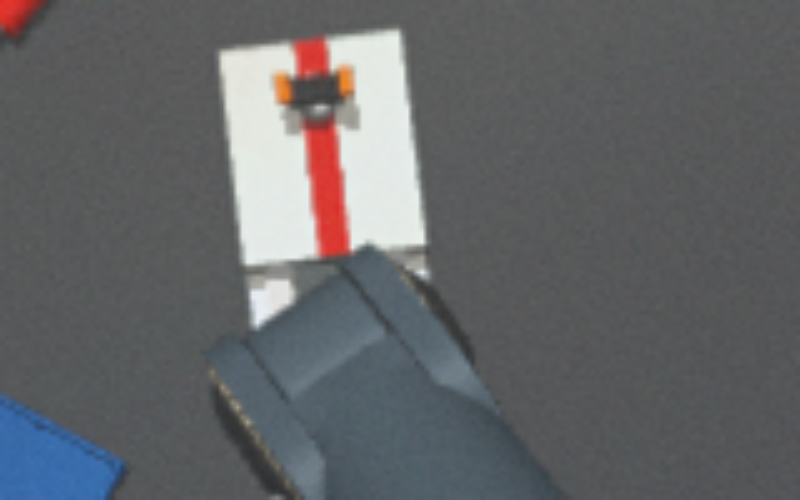

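Call:
play_rows --increments '[[0, [0, 0.001, 0], [0, 0, 0]], [0, [0, 0.002, 0], [0, 0, 0]], [0, [0, 0.003, 0], [0, 0, 0]], [0, [0, 0.003, 0], [0, 0, 0]], [0, [0, 0.003, 0], [0, 0, 0]]]'

```text
t: 13.67
position: [563.8, 65.1, 86.4]
eef_rot: [-0.002, 0.668, 0.745, -0.003]
wrist_force: [-9.2, -0.6, 2.3]
finger_gap: 15.2
```

```bash
python3 st.py
```

```text
t 13.67 s(handle rel strike0) 19.1 lat -0.41 z 86.4 yaw 0.1088 tilt [-0.002 -0.007] F along -9.22 lat 0.39 z 2.30 gap 15.2 tq [-0.19  2.03  0.03]
```

Call:
play_rows --increments '[[0, [0, -0.001, 0], [0, 0, 0]], [0, [0, -0.002, 0], [0, 0, 0]], [0, [0, -0.003, 0], [0, 0, 0]], [0, [0, -0.004, 0], [0, 0, 0]], [0, [0, -0.006, 0], [0, 0, 0]], [0, [0, -0.01, 0], [0, 0, 0]], [0, [0, -0.016, 0], [0, 0, 0]], [0, [0, -0.022, 0], [0, 0, 0]], [0, [0, -0.028, 0], [0, 0, 0]], [0, [0, -0.03, 0], [0, 0, 0]], [0, [0, -0.03, 0], [0, 0, 0]], [0, [0, -0.03, 0], [0, 0, 0]]]'

```text
t: 14.67
position: [534.0, 61.8, 86.8]
eef_rot: [-0.001, 0.668, 0.745, -0.003]
wrist_force: [-0.6, 0.1, -2.2]
finger_gap: 15.1
```

```bash
python3 - <<'E'
from st import *
st()
p=bot.get_image('scene');f=p['frame'];save(f,'s_full1.png')
save(cv2.resize(f[190:290,240:380],None,fx=5,fy=5),'b7.png')
E
```

```text
t 14.67 s(handle rel strike0) -10.8 lat -0.41 z 86.8 yaw 0.1089 tilt [-0.002 -0.006] F along -0.54 lat 0.13 z -2.20 gap 15.1 tq [-0.03 -0.01  0.02]
```

View pics/b7.png

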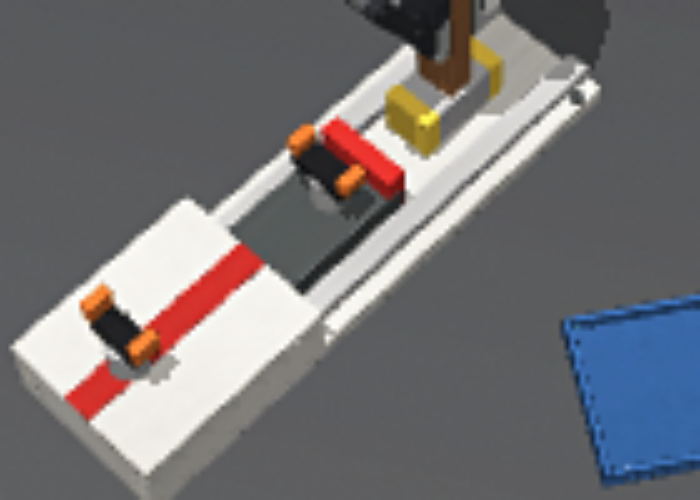

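```bash
python3 - <<'E'
from st import *
a=o+u*13;go([(a[0],a[1],86.5,.109)])
E
```

```text
t 14.72 pos [534.2  61.8  86.8] gap 15.2 F [ 0.2  0.1 -2.1] q [ 0.33  0.52 -0.68  1.96  0.44  0.82 -0.49] yaw 0.1087
shift [0.0005 0.0236 0.0002] turn [-0.0064  0.0017 -0.0003] dist 0.024
```

Call:
play_rows --increments '[[0, [0, 0.003, 0], [-0.0064, 0.0017, 0]], [0, [0, 0.006, 0], [-0.0064, 0.0017, 0]], [0, [0, 0.009, 0], [-0.0064, 0.0017, 0]], [0, [0, 0.012, 0], [-0.0064, 0.0017, 0]], [0, [0, 0.015, 0], [-0.0064, 0.0017, 0]], [0, [0, 0.018, 0], [-0.0064, 0.0017, 0]], [0, [0, 0.02, 0], [-0.0064, 0.0017, 0]], [0, [0, 0.022, 0], [-0.0064, 0.0017, 0]], [0, [0, 0.0235, 0], [-0.0064, 0.0017, 0]], [0, [0, 0.0235, 0], [-0.0064, 0.0017, 0]], [0, [0, 0.0235, 0], [-0.0064, 0.0017, 0]]]'

```text
t: 15.63
position: [557.5, 64.4, 86.6]
eef_rot: [-0.0, 0.668, 0.745, -0.0]
wrist_force: [-0.5, -0.6, -3.0]
finger_gap: 15.2
```

```bash
python3 st.py
```

```text
t 15.63 s(handle rel strike0) 12.8 lat -0.41 z 86.6 yaw 0.1088 tilt [ 0. -0.] F along -0.53 lat -0.54 z -2.98 gap 15.2 tq [ 0.03 -0.05 -0.06]
```

Free air at s=12.8. I'm creeping forward in 1.5 mm steps.

Call:
play_rows --increments '[[0, [0, 0.0008, 0], [0, 0, 0]], [0, [0, 0.0015, 0], [0, 0, 0]], [0, [0, 0.0015, 0], [0, 0, 0]]]'

```text
t: 15.88
position: [559.2, 64.5, 86.7]
eef_rot: [0.0, 0.668, 0.744, 0.0]
wrist_force: [1.2, 0.1, -2.9]
finger_gap: 15.6
```

```bash
python3 st.py
```

```text
t 15.88 s(handle rel strike0) 14.5 lat -0.44 z 86.7 yaw 0.1087 tilt [0. 0.] F along 1.21 lat -0.04 z -2.95 gap 15.6 tq [ 0.03 -0.05 -0.01]
```

Call:
play_rows --increments '[[0, [0, 0.0008, 0], [0, 0, 0]], [0, [0, 0.0015, 0], [0, 0, 0]], [0, [0, 0.0015, 0], [0, 0, 0]]]'

```text
t: 16.13
position: [560.8, 64.7, 86.7]
eef_rot: [0.0, 0.668, 0.744, 0.0]
wrist_force: [0.8, -0.4, -2.8]
finger_gap: 15.2
```

```bash
python3 st.py
```

```text
t 16.13 s(handle rel strike0) 16.2 lat -0.43 z 86.7 yaw 0.1087 tilt [0. 0.] F along 0.78 lat -0.46 z -2.76 gap 15.2 tq [ 0.   -0.01  0.03]
```

Call:
play_rows --increments '[[0, [0, 0.0007, 0], [0, 0, 0]], [0, [0, 0.001, 0], [0, 0, 0]], [0, [0, 0.001, 0], [0, 0, 0]]]'

```text
t: 16.38
position: [562.0, 64.9, 86.7]
eef_rot: [0.0, 0.668, 0.744, 0.0]
wrist_force: [0.1, 0.4, -3.0]
finger_gap: 15.5
```

```bash
python3 st.py
```

```text
t 16.38 s(handle rel strike0) 17.3 lat -0.42 z 86.7 yaw 0.1087 tilt [0. 0.] F along 0.17 lat 0.35 z -2.97 gap 15.5 tq [ 0.04 -0.03  0.  ]
```

Call:
play_rows --increments '[[0, [0, 0.0007, 0], [0, 0, 0]], [0, [0, 0.001, 0], [0, 0, 0]], [0, [0, 0.001, 0], [0, 0, 0]]]'

```text
t: 16.63
position: [563.0, 65.0, 86.7]
eef_rot: [0.0, 0.668, 0.744, 0.0]
wrist_force: [-0.3, 0.2, -2.5]
finger_gap: 15.0
```

```bash
python3 st.py
```

```text
t 16.63 s(handle rel strike0) 18.4 lat -0.42 z 86.7 yaw 0.1086 tilt [0. 0.] F along -0.28 lat 0.21 z -2.50 gap 15.0 tq [-0.02  0.01 -0.01]
```

Call:
play_rows --increments '[[0, [0, 0.0007, 0], [0, 0, 0]], [0, [0, 0.001, 0], [0, 0, 0]], [0, [0, 0.001, 0], [0, 0, 0]]]'

```text
t: 16.88
position: [563.2, 65.0, 86.5]
eef_rot: [-0.0, 0.668, 0.744, -0.001]
wrist_force: [-2.0, -0.2, -1.8]
finger_gap: 15.1
```

```bash
python3 st.py
```

```text
t 16.88 s(handle rel strike0) 18.6 lat -0.42 z 86.5 yaw 0.1087 tilt [-0.    -0.001] F along -2.02 lat -0.02 z -1.85 gap 15.1 tq [-0.14  0.66 -0.02]
```

Call:
play_rows --increments '[[0, [0, 0.001, 0], [0, 0, 0]], [0, [0, 0.002, 0], [0, 0, 0]], [0, [0, 0.002, 0], [0, 0, 0]], [0, [0, 0.002, 0], [0, 0, 0]]]'

```text
t: 17.22
position: [563.4, 65.0, 86.1]
eef_rot: [-0.001, 0.668, 0.745, -0.002]
wrist_force: [-5.9, -0.5, 0.7]
finger_gap: 15.1
```

```bash
python3 st.py
```

```text
t 17.22 s(handle rel strike0) 18.8 lat -0.43 z 86.1 yaw 0.1088 tilt [-0.001 -0.005] F along -5.96 lat 0.15 z 0.71 gap 15.1 tq [-0.13  1.31  0.07]
```

Call:
play_rows --increments '[[0, [0, 0.001, 0], [0, 0, 0]], [0, [0, 0.002, 0], [0, 0, 0]], [0, [0, 0.003, 0], [0, 0, 0]], [0, [0, 0.004, 0], [0, 0, 0]], [0, [0, 0.004, 0], [0, 0, 0]], [0, [0, 0.004, 0], [0, 0, 0]]]' --force 120

```text
t: 17.72
position: [564.3, 65.1, 85.5]
eef_rot: [-0.003, 0.668, 0.745, -0.005]
wrist_force: [-9.6, -1.4, 2.8]
finger_gap: 14.8
```

```bash
python3 st.py
```

```text
t 17.72 s(handle rel strike0) 19.6 lat -0.47 z 85.5 yaw 0.1089 tilt [-0.002 -0.013] F along -9.70 lat -0.39 z 2.76 gap 14.8 tq [-0.25  2.26  0.01]
```

```bash
python3 - <<'E'
from st import *
a=o+u*22;go([(a[0],a[1],86.7,.109)])
p=bot.get_image('scene');f=p['frame'];save(f,'s_full2.png')
save(cv2.resize(f[190:290,240:380],None,fx=5,fy=5),'b8.png')
E
```

```text
t 17.72 pos [564.3  65.1  85.5] gap 14.8 F [-9.6 -1.4  2.8] q [ 0.31  0.56 -0.66  1.89  0.45  0.86 -0.48] yaw 0.1089
shift [ 0.0005  0.0024 -0.0012] turn [-0.0127  0.0023 -0.0001] dist 0.003
```

View pics/b8.png

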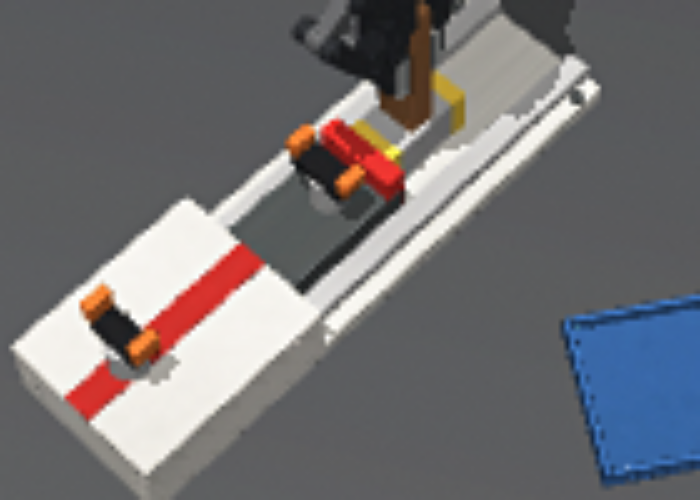

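```bash
cat > reg.py <<'E'
import cv2,numpy as np,sys
def reg(a,b,x0=284,x1=314,y0=212,y1=246):
    A=cv2.imread('pics/'+a).astype(np.float32).mean(2)[y0:y1,x0:x1];B=cv2.imread('pics/'+b).astype(np.float32).mean(2)[y0:y1,x0:x1]
    W=np.eye(2,3,dtype=np.float32)
    cc,W=cv2.findTransformECC(A,B,W,cv2.MOTION_TRANSLATION,(3,200,1e-6),None,1);return cc,W[:,2]
print('support',reg(sys.argv[1],sys.argv[2]));print('static hood',reg(sys.argv[1],sys.argv[2],245,285,240,285))
E
python3 reg.py s_full1.png s_full2.png
python3 - <<'E'
from h import *
p=bot.get_image('scene');q=proj(p,[[620,70,60],[630,71.1,60]]);print((q[1]-q[0])/10)
E
```

```text
support (0.9793731804698782, array([-0.09209851,  0.05525458], dtype=float32))
static hood (0.999975145025144, array([ 0.00090116, -0.0007776 ], dtype=float32))
[-0.27377681  0.23975245]
```

```bash
cat >> reg.py <<'E'
for r in((296,315,214,232),(295,312,213,229),(298,316,218,234)): print(r,reg(sys.argv[1],sys.argv[2],*r))
E
python3 reg.py s_full1.png s_full2.png
```

```text
support (0.9793731804698782, array([-0.09209851,  0.05525458], dtype=float32))
static hood (0.999975145025144, array([ 0.00090116, -0.0007776 ], dtype=float32))
(296, 315, 214, 232) (0.9169438363709215, array([-0.0953591 ,  0.08362638], dtype=float32))
(295, 312, 213, 229) (0.9674328753849367, array([-0.13086152,  0.10291112], dtype=float32))
(298, 316, 218, 234) (0.9174997252130476, array([-0.11343088,  0.13414615], dtype=float32))
```

Call:
play_rows --increments '[[0, [0, 0.001, -0.001], [-0.0127, 0.002, 0]], [0, [0, 0.002, -0.001], [-0.0127, 0.002, 0]], [0, [0, 0.003, -0.001], [-0.0127, 0.002, 0]], [0, [0, 0.003, -0.001], [-0.0127, 0.002, 0]], [0, [0, 0.003, -0.001], [-0.0127, 0.002, 0]]]'

```text
t: 18.23
position: [564.1, 64.8, 85.9]
eef_rot: [-0.002, 0.668, 0.745, -0.003]
wrist_force: [-9.6, -1.5, 3.3]
finger_gap: 14.6
```

```bash
python3 - <<'E'
from st import *
st()
p=bot.get_image('scene');f=p['frame'];save(f,'s_full3.png')
E
python3 reg.py s_full1.png s_full3.png
```

```text
t 18.23 s(handle rel strike0) 19.5 lat -0.69 z 85.9 yaw 0.1089 tilt [-0.002 -0.007] F along -9.75 lat -0.45 z 3.34 gap 14.6 tq [-0.32  2.37  0.02]
support (0.9759079442239956, array([-0.11700939,  0.04499997], dtype=float32))
static hood (0.9999763485795247, array([-0.00159665,  0.00090643], dtype=float32))
(296, 315, 214, 232) (0.9097820586681997, array([-0.12969854,  0.09948701], dtype=float32))
(295, 312, 213, 229) (0.9594653584170337, array([-0.18208876,  0.14908256], dtype=float32))
(298, 316, 218, 234) (0.9076250354002934, array([-0.16560188,  0.06831846], dtype=float32))
```

Call:
play_rows --increments '[[0, [0, -0.001, 0], [-0.007, 0.002, 0]], [0, [0, -0.003, -0.001], [-0.007, 0.002, 0]], [0, [0, -0.005, -0.001], [-0.007, 0.002, 0]], [0, [0, -0.005, -0.001], [-0.007, 0.002, 0]], [0, [0, -0.005, -0.001], [-0.007, 0.002, 0]], [0, [0, -0.005, -0.001], [-0.007, 0.002, 0]]]'

```text
t: 18.78
position: [559.9, 64.4, 87.1]
eef_rot: [0.0, 0.668, 0.745, 0.001]
wrist_force: [1.0, -0.3, -3.0]
finger_gap: 14.7
```

```bash
python3 - <<'E'
from st import *
st()
a=o+u*19;go([(a[0],a[1],88,.109)])
p=bot.get_image('scene');f=p['frame'];save(f,'s_full4.png')
save(cv2.resize(f[150:290,240:380],None,fx=4,fy=4),'b9.png')
E
python3 reg.py s_full1.png s_full4.png
```

```text
t 18.78 s(handle rel strike0) 15.2 lat -0.67 z 87.1 yaw 0.1089 tilt [0.    0.001] F along 0.96 lat -0.42 z -3.01 gap 14.7 tq [ 0.02 -0.01 -0.02]
t 18.78 pos [559.9  64.4  87.1] gap 14.7 F [ 1.  -0.3 -3. ] q [ 0.31  0.55 -0.67  1.91  0.45  0.84 -0.48] yaw 0.1089
shift [ 0.0007  0.0038 -0.0009] turn [ 0.0012 -0.0003 -0.0001] dist 0.004
support (0.9798663349185918, array([-0.02526149, -0.0364924 ], dtype=float32))
static hood (0.9999751429614379, array([-3.3514938e-05,  4.9480610e-04], dtype=float32))
(296, 315, 214, 232) (0.9154880413504461, array([-0.05015447, -0.09001691], dtype=float32))
(295, 312, 213, 229) (0.9749749037159359, array([-0.10265357, -0.05128109], dtype=float32))
(298, 316, 218, 234) (0.9161832682280814, array([-0.06266027, -0.03207891], dtype=float32))
```

View pics/b9.png

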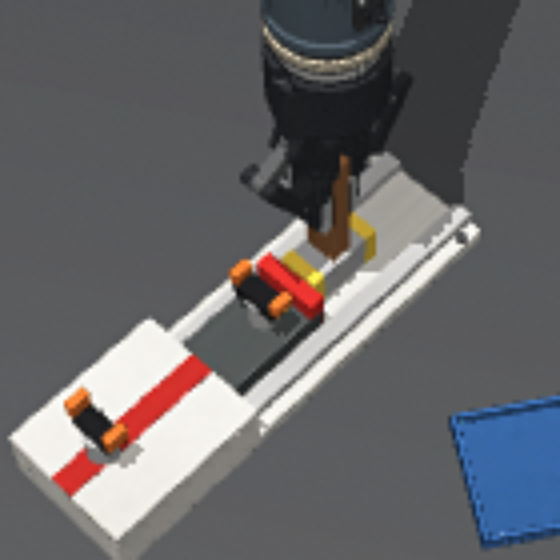

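Call:
play_rows --increments '[[0, [0, -0.004, 0], [0, 0, 0]], [0, [0, -0.01, 0], [0, 0, 0]], [0, [0, -0.018, 0], [0, 0, 0]], [0, [0, -0.024, -0.002], [0, 0, 0]], [0, [0, -0.024, -0.015], [0, 0, 0]], [0, [0, -0.024, -0.03], [0, 0, 0]], [0, [0, -0.024, -0.045], [0, 0, 0]], [0, [0, -0.024, -0.058], [0, 0, 0]], [0, [0, -0.024, -0.064], [0, 0, 0]], [0, [0, -0.024, -0.064], [0, 0, 0]], [0, [0, -0.024, -0.064], [0, 0, 0]]]'

```text
t: 19.75
position: [535.8, 61.6, 151.3]
eef_rot: [0.0, 0.668, 0.744, 0.0]
wrist_force: [-0.9, -0.6, -2.5]
finger_gap: 14.7
```

```bash
python3 - <<'E'
from st import *
st()
go([(524.6,263,150,-.49)])
p=bot.get_image('scene');f=p['frame'];save(f,'s_full5.png')
save(cv2.resize(f[130:290,240:400],None,fx=3.7,fy=3.7),'c1.png')
E
python3 reg.py s_full1.png s_full5.png
```

```text
t 19.75 s(handle rel strike0) -9.1 lat -0.86 z 151.3 yaw 0.1086 tilt [-0.     0.001] F along -0.94 lat -0.46 z -2.49 gap 14.7 tq [-0.02  0.01 -0.01]
t 19.75 pos [535.8  61.6 151.3] gap 14.7 F [-0.9 -0.6 -2.5] q [ 0.38  0.43 -0.73  1.91  0.36  0.93 -0.41] yaw 0.1086
shift [0.2015 0.0107 0.0013] turn [ 1.300e-03 -4.000e-04  5.986e-01] dist 0.202
support (0.994854934858687, array([-0.05289099,  0.01130394], dtype=float32))
static hood (0.9999746852309576, array([ 3.0549712e-04, -2.6964313e-05], dtype=float32))
(296, 315, 214, 232) (0.987129592501462, array([-0.08914929, -0.01698429], dtype=float32))
(295, 312, 213, 229) (0.9866394628894987, array([-0.12107902, -0.01146576], dtype=float32))
(298, 316, 218, 234) (0.9838842739008496, array([-0.09292751, -0.05979405], dtype=float32))
```

View pics/c1.png

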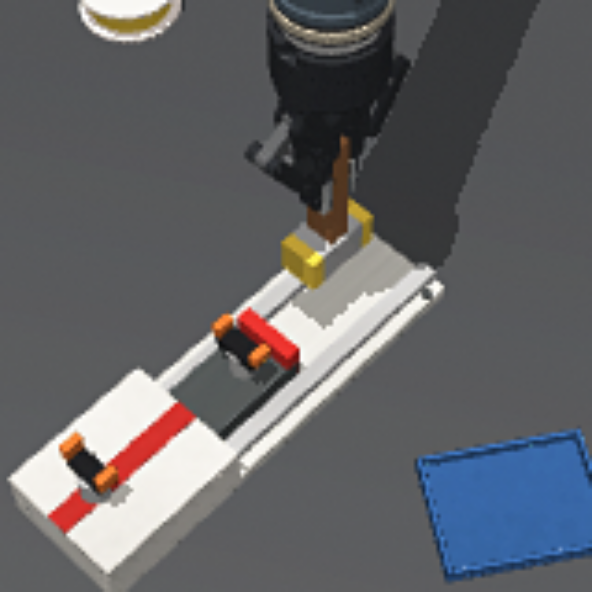

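Call:
play_rows --increments '[[0, [0.024, 0.001, 0], [0, 0, 0.07]], [0, [0.048, 0.002, 0], [0, 0, 0.14]], [0, [0.072, 0.004, 0], [0, 0, 0.21]], [0, [0.096, 0.005, 0], [0, 0, 0.29]], [0, [0.12, 0.006, 0], [0, 0, 0.36]], [0, [0.144, 0.008, 0], [0, 0, 0.43]], [0, [0.168, 0.009, 0], [0, 0, 0.5]], [0, [0.186, 0.01, 0], [0, 0, 0.56]], [0, [0.196, 0.0105, 0.001], [0, 0, 0.59]], [0, [0.2015, 0.0107, 0.001], [0.001, 0, 0.5985]], [0, [0.2015, 0.0107, 0.001], [0.001, 0, 0.5985]], [0, [0.2015, 0.0107, 0.001], [0.001, 0, 0.5985]]]'

```text
t: 20.8
position: [523.9, 262.1, 148.9]
eef_rot: [-0.0, 0.857, 0.515, -0.001]
wrist_force: [0.1, 0.2, -2.0]
finger_gap: 14.8
```

```bash
python3 - <<'E'
from st import *
go([(524.6,263,82,-.49)])
E
```

```text
t 20.8 pos [523.9 262.1 148.9] gap 14.8 F [ 0.1  0.2 -2. ] q [-0.09  0.48 -0.6   1.81  0.32  0.96 -1.31] yaw -0.4894
shift [0.0013 0.0003 0.0668] turn [-0.0016  0.0021  0.0006] dist 0.067
```

Call:
play_rows --increments '[[0, [0.0005, 0, 0.015], [0, 0, 0]], [0, [0.001, 0, 0.03], [-0.0015, 0.002, 0]], [0, [0.001, 0, 0.045], [-0.0015, 0.002, 0]], [0, [0.001, 0, 0.057], [-0.0015, 0.002, 0]], [0, [0.001, 0, 0.065], [-0.0015, 0.002, 0]], [0, [0.001, 0, 0.067], [-0.0015, 0.002, 0]], [0, [0.001, 0, 0.067], [-0.0015, 0.002, 0]], [0, [0.001, 0, 0.067], [-0.0015, 0.002, 0]]]'

```text
t: 21.47
position: [524.7, 263.1, 82.4]
eef_rot: [-0.0, 0.857, 0.515, 0.0]
wrist_force: [-0.0, -0.3, -2.3]
finger_gap: 14.8
```

```bash
python3 - <<'E'
from st import *
go([(524.6,263,74,-.49),(524.6,263,72.4,-.49)])
p=bot.get_image('scene');f=p['frame']
save(cv2.resize(f[200:310,330:430],None,fx=5,fy=5,interpolation=2),'c2.png')
E
```

```text
t 21.47 pos [524.7 263.1  82.4] gap 14.8 F [-0.  -0.3 -2.3] q [-0.12  0.56 -0.56  1.86  0.39  0.83 -1.37] yaw -0.4894
shift [-0.0001 -0.      0.0084] turn [ 0.0004 -0.0008  0.0006] dist 0.008
shift [-0.0001 -0.      0.01  ] turn [ 0.0004 -0.0008  0.0006] dist 0.01
```

View pics/c2.png

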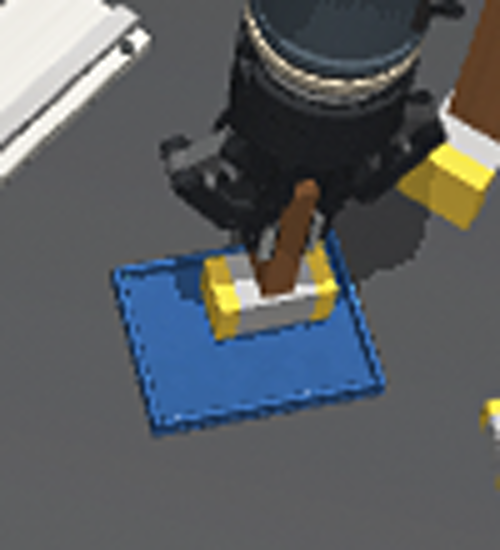

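Call:
play_rows --increments '[[0, [0, 0, 0.002], [0, 0, 0]], [0, [0, 0, 0.004], [0, 0, 0]], [0, [0, 0, 0.006], [0, 0, 0]], [0, [0, 0, 0.007], [0, 0, 0]], [0, [0, 0, 0.008], [0, 0, 0]], [0, [0, 0, 0.008], [0, 0, 0]]]' --force 60

```text
t: 22.02
position: [524.7, 263.2, 74.4]
eef_rot: [-0.0, 0.857, 0.515, 0.0]
wrist_force: [-0.1, 0.3, -1.8]
finger_gap: 14.6
```

```bash
python3 st.py
```

```text
t 22.02 s(handle rel strike0) 1.8 lat 200.75 z 74.4 yaw -0.4893 tilt [0.001 0.001] F along -0.11 lat 0.34 z -1.83 gap 14.6 tq [-0.    0.04  0.03]
```

Call:
play_rows --increments '[[0, [0, 0, 0.001], [0, 0, 0]], [0, [0, 0, 0.0015], [0, 0, 0]], [0, [0, 0, 0.002], [0, 0, 0]], [0, [0, 0, 0.002], [0, 0, 0]]]'

```text
t: 22.35
position: [524.6, 263.2, 72.5]
eef_rot: [-0.0, 0.857, 0.515, 0.0]
wrist_force: [-0.5, 0.5, -2.1]
finger_gap: 14.5
```

```bash
python3 st.py
```

```text
t 22.35 s(handle rel strike0) 1.8 lat 200.83 z 72.5 yaw -0.4892 tilt [0.001 0.   ] F along -0.41 lat 0.50 z -2.11 gap 14.5 tq [-0.03  0.03  0.  ]
```

Call:
play_rows --increments '[[0, [0, 0, 0.0007], [0, 0, 0]], [0, [0, 0, 0.0014], [0, 0, 0]], [0, [0, 0, 0.0014], [0, 0, 0]]]'

```text
t: 22.6
position: [524.7, 263.5, 72.4]
eef_rot: [0.0, 0.857, 0.515, 0.001]
wrist_force: [-2.6, -1.5, 6.8]
finger_gap: 14.8
```

```bash
python3 st.py
```

```text
t 22.60 s(handle rel strike0) 1.9 lat 201.05 z 72.4 yaw -0.4892 tilt [0.001 0.001] F along -2.77 lat -1.22 z 6.84 gap 14.8 tq [-0.49  0.57 -0.03]
```

Call:
play_rows --increments '[[0, [0, 0, -0.0003], [0, 0, 0]], [20, [0, 0, -0.0003], [0, 0, 0]], [25, [0, 0, -0.0003], [0, 0, 0]], [30, [0, 0, -0.0003], [0, 0, 0]], [40, [0, 0, -0.0003], [0, 0, 0]], [50, [0, 0, -0.0003], [0, 0, 0]], [65, [0, 0, -0.0003], [0, 0, 0]], [80, [0, 0, -0.0003], [0, 0, 0]], [100, [0, 0, -0.0003], [0, 0, 0]], [100, [0, 0, -0.0003], [0, 0, 0]], [100, [0, 0, -0.0003], [0, 0, 0]]]' --force 20

```text
t: 23.52
position: [524.7, 263.5, 72.7]
eef_rot: [0.0, 0.857, 0.515, 0.001]
wrist_force: [-0.2, 0.3, 0.1]
finger_gap: 85.7
```

```bash
python3 - <<'E'
from st import *
st()
p=bot.get_image('scene');f=p['frame']
save(cv2.resize(f[200:310,330:430],None,fx=5,fy=5,interpolation=2),'c3.png')
E
```

```text
t 23.52 s(handle rel strike0) 1.9 lat 201.07 z 72.7 yaw -0.4892 tilt [0.001 0.001] F along -0.20 lat 0.33 z 0.14 gap 85.7 tq [-0.01  0.05  0.02]
```

View pics/c3.png

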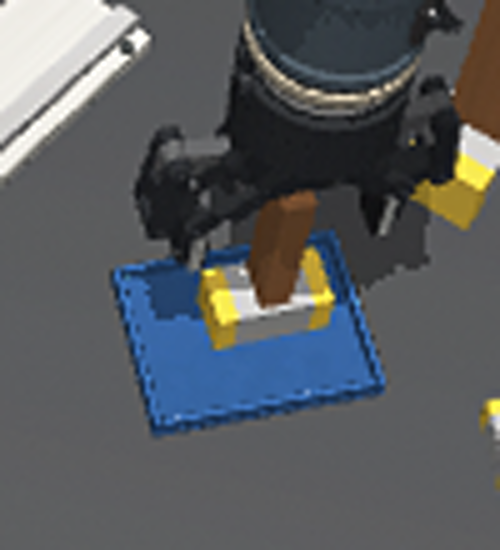

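The mallet is released and stands upright. Now I lift straight up and clear away.

Call:
play_rows --increments '[[100, [0, 0, -0.015], [0, 0, 0]], [100, [0, 0, -0.03], [0, 0, 0]], [100, [0, 0, -0.05], [0, 0, 0]], [100, [0, 0, -0.075], [0, 0, 0]], [100, [0, 0, -0.1], [0, 0, 0]], [100, [0, 0, -0.125], [0, 0, 0]], [100, [0, 0, -0.15], [0, 0, 0]], [100, [0, 0, -0.17], [0, 0, 0]], [100, [0, 0, -0.18], [0, 0, 0]], [100, [0, 0, -0.18], [0, 0, 0]]]'

```text
t: 24.4
position: [525.4, 264.3, 255.1]
eef_rot: [0.001, 0.857, 0.515, 0.003]
wrist_force: [-0.0, -0.4, -0.2]
finger_gap: 85.6
```

```bash
python3 - <<'E'
from st import *
go([(500,-80,250,-.49)])
E
```

```text
t 24.4 pos [525.4 264.3 255.1] gap 85.6 F [-0.  -0.4 -0.2] q [-0.05  0.37 -0.64  1.69  0.24  1.15 -1.25] yaw -0.4894
shift [-0.3158  0.1394  0.0043] turn [ 0.004  -0.0043  0.0006] dist 0.345
```

Call:
play_rows --increments '[[100, [-0.03, 0.014, 0], [0, 0, 0]], [100, [-0.06, 0.028, 0], [0, 0, 0]], [100, [-0.09, 0.042, 0], [0, 0, 0]], [100, [-0.12, 0.055, 0], [0, 0, 0]], [100, [-0.16, 0.07, 0], [0, 0, 0]], [100, [-0.19, 0.085, 0], [0, 0, 0]], [100, [-0.23, 0.1, 0], [0, 0, 0]], [100, [-0.26, 0.115, 0], [0, 0, 0]], [100, [-0.29, 0.13, 0], [0, 0, 0]], [100, [-0.31, 0.139, 0], [0, 0, 0]], [100, [-0.316, 0.139, 0], [0, 0, 0]], [100, [-0.316, 0.139, 0], [0, 0, 0]]]'

```text
t: 25.4
position: [498.2, -81.9, 252.6]
eef_rot: [-0.0, 0.858, 0.513, 0.002]
wrist_force: [0.3, -0.1, -0.3]
finger_gap: 85.3
```

```bash
python3 - <<'E'
from st import *
st()
p=bot.get_image('scene');f=p['frame'];save(f,'s_full6.png')
save(cv2.resize(f[190:310,240:440],None,fx=4,fy=4,interpolation=2),'d1.png')
p=bot.get_image('top');f=p['frame'];save(f,'t_full6.png')
save(cv2.resize(f[80:230,210:350],None,fx=4,fy=4,interpolation=2),'d2.png')
E
python3 reg.py s_full1.png s_full6.png
```

```text
t 25.40 s(handle rel strike0) -62.1 lat -139.36 z 252.6 yaw -0.4935 tilt [0.003 0.001] F along 0.31 lat -0.09 z -0.29 gap 85.3 tq [ 0.04 -0.03 -0.01]
support (0.994876307611181, array([-0.0396804 ,  0.00695233], dtype=float32))
static hood (0.9999757880071839, array([-0.00084747,  0.00075695], dtype=float32))
(296, 315, 214, 232) (0.9871941915744596, array([-0.09502077, -0.01258342], dtype=float32))
(295, 312, 213, 229) (0.9868160139809339, array([-0.12187037, -0.00511547], dtype=float32))
(298, 316, 218, 234) (0.9840475131610626, array([-0.10134505, -0.05771502], dtype=float32))
```

View pics/d1.png

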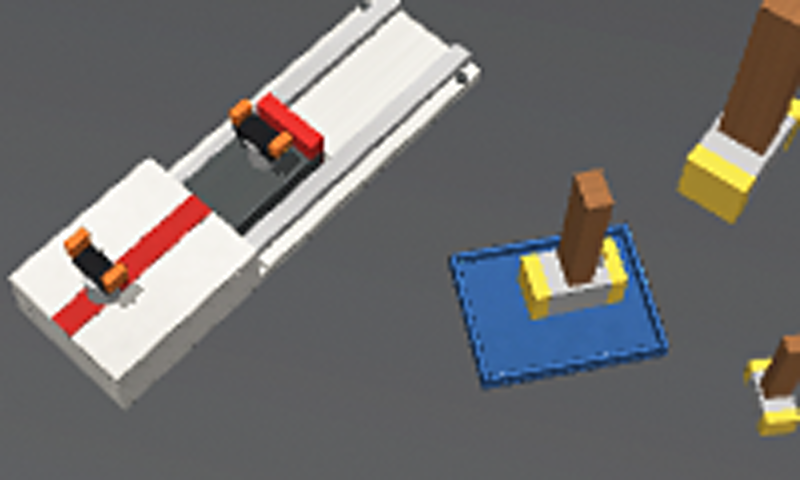

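View pics/d2.png

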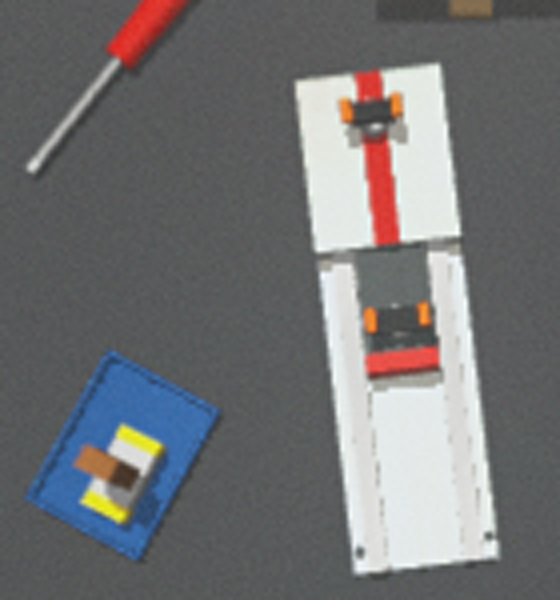

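Call:
play_rows --increments '[[100, [0, 0, 0], [0, 0, 0]], [100, [0, 0, 0], [0, 0, 0]], [100, [0, 0, 0], [0, 0, 0]], [100, [0, 0, 0], [0, 0, 0]]]'

```text
t: 25.83
position: [499.3, -77.6, 253.4]
eef_rot: [-0.0, 0.856, 0.516, 0.003]
wrist_force: [0.8, -0.6, 0.5]
finger_gap: 85.2
```

```bash
python3 - <<'E'
from h import *
print(bot.get_state()['qvel'].round(3));print(bot.finish_job())
E
```

```text
[ 0.004  0.     0.006 -0.002  0.     0.001  0.002]
the job is handed in; nothing more can be done
None
```

I nudged the head support home with the mallet head, stood the mallet back in its tray and let go. The job was handed in at about 26 s, well under the 67 s limit, and no verdict was reported.

- **Push:** The support slid under about 2 N, in small steps of a few mm. Resistance then rose to about 5 N with the nose roughly 22 mm behind the mouth. The highest push I read was just under 10 N.
- **Is it the stop?** Under load the support moved about 0.5 mm further in and sprang back when I released it, which fits the rubber stop. That is less movement than 3 N per mm would suggest. I put the difference down to the mallet also pressing down on the support and adding friction, but I could not see the stop to confirm it.
- **Last checks:** The final pictures show the mallet standing flat and upright in the tray. The support had not moved measurably since it was released. I only compared the rail and tray area, not every bystander one by one, but I never reached toward the others. The arm was clear of everything.
- **Mallet grip:** The mallet slipped by 1 to 2 mm in the fingers while pressing and settled flat once released.

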